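# Reset the contact lens station

### The job

Get the lens station ready for the next wearer: put the pump bottle, the lens case, the travel mirror and the hair clip each into the clear tray whose recess has its shape - the bottle standing upright, the others lying flat on the tray's floor the way up they are now. Set each one down rather than dropping it, let go of everything, and leave the ceramic cup and the cream jar standing where they are.

Things in the scene. Friction and masses are not known exactly. Their poses are not given: they have to be found in the camera images.
- pump_bottle: Push-top pump bottle standing upright on the shelf: frosted round body 46 mm in diameter with straight sides from the bottom to 76 mm up, a shoulder and 33 mm collar, and a flat round white press plate 42 mm across on top; 103 mm tall in all, about 0.15 kg, rigid (the top does not give when held by the body). Origin: centre of its underside, z up.
- lens_case: Pink twin lens case with two screwed-on round twist caps, lying flat: capsule-shaped base 68 mm long (own x) and 36 mm wide (own y), 14 mm high, straight-sided over the middle 32 mm; the two 30 mm caps on it bring it to 22 mm. About 35 g. Origin: centre of its underside, z up. It may lie either way round.
- travel_mirror: Folding plastic travel mirror, folded flat, glass up: white rectangular frame 92 mm long (own x), 52 mm wide (own y) and 14 mm thick with a bluish silvery pane on top and a small hinge at one short end. About 70 g. Origin: centre of its underside, z up. It may lie either way round in its tray.
- hair_clip: Bare steel hair clip lying flat, 94 mm long (own x) and 14 mm wide (own y). Lower blade 2.5 mm thick; solid folded cheeks 13.5 mm high from 20 mm behind the origin (-x) to 10 mm ahead of it (+x), the place to grip across the width; the upper blade slopes down to the +x tip, the thumb lever rises to about 23 mm at the -x end. About 28 g. Origin: centre of its underside, z up. It may lie either way round in its tray.
- tray_round: Round tray, recess 62 mm in diameter: belongs to the pump bottle. Stuck to the shelf: it does not move. Clear acrylic rim 3 mm thick, its top 6 mm above the shelf; grey inner floor 2 mm above the shelf, so the rim stands only 4 mm above the floor. Origin: centre of its underside, on the shelf top, z up.
- tray_capsule: Capsule-shaped tray with round ends, recess 84 mm long (own x) and 52 mm wide (own y): belongs to the lens case. Stuck to the shelf: it does not move. Clear acrylic rim 3 mm thick, its top 6 mm above the shelf; grey inner floor 2 mm above the shelf, so the rim stands only 4 mm above the floor. Origin: centre of its underside, on the shelf top, z up.
- tray_oblong: Broad rectangular tray, recess 108 mm long (own x) and 68 mm wide (own y): belongs to the travel mirror. Stuck to the shelf: it does not move. Clear acrylic rim 3 mm thick, its top 6 mm above the shelf; grey inner floor 2 mm above the shelf, so the rim stands only 4 mm above the floor. Origin: centre of its underside, on the shelf top, z up.
- tray_narrow: Narrow rectangular tray, recess 110 mm long (own x) and 30 mm wide (own y): belongs to the hair clip. Stuck to the shelf: it does not move. Clear acrylic rim 3 mm thick, its top 6 mm above the shelf; grey inner floor 2 mm above the shelf, so the rim stands only 4 mm above the floor. Origin: centre of its underside, on the shelf top, z up.
- cup: Bystander: empty white ceramic cup standing upright, 62 mm across the rim, 62 mm tall, about 0.18 kg. To be left where it is. Origin: centre of its underside, z up.
- cream_jar: Bystander: closed squat amber glass cream jar with a metal lid, 56 mm across, 45 mm tall, about 0.12 kg. To be left where it is. Origin: centre of its underside, z up. All the things and trays stand on a level steel shelf whose top is 12 mm above the surface the robot stands on; a steel upstand 33 mm above that surface runs along the shelf's far edge at x = 0.74, and behind it stand boxes and bottles up to 0.17 m high from x = 0.79 on.

How it is judged (in metres and radians):
At the end, for the whole second after the job is handed in: Each thing rests in its own tray: underside under 3.6 mm above the tray's, upright or level within 0.06 rad, centre within 12 mm (bottle), 14 mm (case), 15 mm (mirror, clip) of the tray's, long axes within 0.5 rad (either way round), all released and at rest (horizontal distance between pump_bottle and tray_round below 0.012 m and z of pump_bottle in the frame of tray_round between 0 and 0.0036 m and angle between each of pump_bottle, lens_case, travel_mirror, hair_clip's own z axis and vertical below 0.06 rad and linear speed of each of pump_bottle, lens_case, travel_mirror, hair_clip below 0.02 m/s and angular speed of each of pump_bottle, lens_case, travel_mirror, hair_clip below 0.2 rad/s and horizontal distance between lens_case and tray_capsule below 0.014 m and z of lens_case in the frame of tray_capsule between 0 and 0.0036 m and angle between the x axis of lens_case and the x axis of tray_capsule, either way round below 0.5 rad and horizontal distance between travel_mirror and tray_oblong below 0.015 m and z of travel_mirror in the frame of tray_oblong between 0 and 0.0036 m and angle between the x axis of travel_mirror and the x axis of tray_oblong, either way round below 0.5 rad and horizontal distance between hair_clip and tray_narrow below 0.015 m and z of hair_clip in the frame of tray_narrow between 0 and 0.0036 m and angle between the x axis of hair_clip and the x axis of tray_narrow, either way round below 0.5 rad); the robot touches nothing.
It fails at once if one of the four things is dropped or thrown: faster than 0.7 m/s (a fall of about 25 mm) with no finger touching it ((linear speed of pump_bottle above 0.7 m/s and contact force between the fingers and pump_bottle below 0.05 N) or (linear speed of lens_case above 0.7 m/s and contact force between the fingers and lens_case below 0.05 N) or (linear speed of travel_mirror above 0.7 m/s and contact force between the fingers and travel_mirror below 0.05 N) or (linear speed of hair_clip above 0.7 m/s and contact force between the fingers and hair_clip below 0.05 N)).
It fails at once if the ceramic cup is tipped (over 0.3 rad) or pushed more than 25 mm from where it stood (distance of cup from where it was at the start of the episode above 0.025 m or angle between cup's own z axis and vertical above 0.3 rad).
It fails at once if the cream jar is tipped (over 0.3 rad) or pushed more than 25 mm from where it stood (distance of cream_jar from where it was at the start of the episode above 0.025 m or angle between cream_jar's own z axis and vertical above 0.3 rad).
It also fails if it takes over 115 s, if anything falls off the work surface, if the arm or the gripper's body presses on something with over 40 N, if the wrist force passes 120 N, or if a joint passes its speed limit or range.

### The arm

A 6-joint arm with a two-finger parallel gripper is mounted at the origin on the work surface. World frame = base frame: x ahead of the robot, y to its left, z up, the work surface at z = 0. Lengths are in mm, angles in rad, forces in N, time in s.
With the tool pointing down it reaches from about 275 to 825 mm from the base axis. Payload 4.9 kg.
Tool frame: the origin (TCP) lies at the very end of the fingers, on their centre line; the grasp point (between the pads) lies 19 mm behind it (ctrl.pinch_z is the y of the grasp point in the tool frame, in mm); y points along the fingers, z is the direction in which the jaws open and shut, and the axes are right-handed (so a half turn about y gives the same grasp; the last joint's range is limited). The gripper opens to 85 mm and grips with 20 to 120 N. Pads are 22 mm wide; open, the fingers measure 114 mm over their backs; the gripper's body (76 mm by 85 mm) begins 54 mm behind the grasp point. The pads swing forward as they close: fully open they stand 13 mm farther back than shut.
Start: joints at [-1.333, 0.326, -0.193, 1.052, 0, 1.437], TCP at [199.824, -512.434, 231.281] pointing down, gripper open.
Joint ranges: [-2.65, 2.65], [-0.97, 1.79], [-1.3, 1.35], [-1.93, 2.1], [-1.47, 1.37], [-3.14, 3.14]. Speed limits (rad/s): [2.57, 2.57, 3.14, 3.14, 3.14, 3.14].

### API

Orientations are given as a unit quaternion [w, x, y, z].
In Python, from cell import monitor, vision, workorder, ctrl gives the robot as it stands.
- The arm moves only by the shell command python3 -m creep 'ROWS' [FORCE]. ROWS is JSON, a list of rows, each a list of 3 entries, a list of its own where there are three numbers: the opening, from 0 (shut) to 1 (fully open), then the shift along the tool's x, y, z in cm, then the turn, a rotation vector about the tool's x, y, z in degrees. In form: [[gripper, [dx, dy, dz], [ax, ay, az]], ...]. A call has 1 to 10 rows; each row is the pose to reach, as a shift and turn from the pose commanded when the call began, along the tool's axes at that moment; what a row does not reach only later rows make up. A row lasts 1/10 s, in which the tool goes at most 50 mm and 8.59 degrees, less where a joint would pass 70% of its speed; a pose out of reach is approached as far as the arm can. A call with a gripper value outside its range is refused whole. The fingers move at their own pace and stop on an object; FORCE is the grip in N (left out, the last holds). Time passes only in rows, so rows that repeat a pose let the fingers close. It gives the time, the measured TCP pose, the force and the opening at its end, in the units of the state.
- monitor.state(): the state, without advancing time (a new reading comes with each control period).
- vision.camera(name): name is "scene" or "top" or "wrist"; returns a dict with "img" (384x512x3 uint8, red, green, blue), "fx", "fy", "cx", "cy" (pixels), "origin" and "orientation" of the camera in the world. Camera axes: x right, y down, z forward; pixel columns grow to the right and rows downward; lengths in mm; the calibration is good to about 2 mm. A picture is of the moment at which its call begins. There is no depth.
- workorder.job_done(): hands the job in, once; it reports no verdict.
The state is a dict: "t": time; "joint_pos": joint angles; "qvel": joint speeds; "tau": joint torques, N m; "tool_pos": TCP position; "eef_rot": TCP orientation; "ft_force": force on the tool from outside, world axes, zero at the start; "torque": the same for the moment, N m; "gripper_width": opening from 0.0 (shut) to 1.0 (fully open).
Only numpy, scipy, OpenCV 4.12 (cv2) and the standard library are available. Lean on these libraries where they do the work, as an engineer would, in place of code of your own. Each camera call takes 0.05 s, during which the arm holds its last target.

## Working session

There is one attempt and no reset: what is moved stays moved. The work goes in short steps, Python scripts to look and compute and a shell command to move; the robot and the scene stay as the last step left them, time stands still between calls to the robot, and variables do not carry over. Pictures are saved under pics/ and viewed, and the job is handed in when it is done.

```bash
ls; mkdir -p pics
python3 - <<'E'
from cell import monitor, vision, workorder, ctrl
import cv2
print(monitor.state()); print(ctrl.pinch_z)
for n in ["scene","top","wrist"]:
    c=vision.camera(n); print(n,{k:c[k] for k in c if k!='img'})
    cv2.imwrite(f'pics/{n}0.png',c['img'][:,:,::-1])
E
```

```text
pics
{'t': 0.0, 'joint_pos': array([-1.33317332e+00,  3.26953702e-01, -1.93615024e-01,  1.05202010e+00,
        1.34348822e-05,  1.43658654e+00]), 'qvel': array([-9.83539394e-05,  1.30051903e-03,  1.91823434e-03, -8.10217828e-04,
        8.23276931e-04, -9.08938067e-04]), 'tau': array([-1.33869067e-03, -4.43396902e+01,  2.62441885e+01,  1.54595159e-02,
       -1.77660468e-04,  4.42477884e-06]), 'tool_pos': array([ 199.6931767 , -511.81522022,  230.48469056]), 'eef_rot': array([ 0.13067865, -0.13073467,  0.69555427, -0.69428798]), 'ft_force': array([ 0.25346617,  0.71235457, -0.09222987]), 'torque': array([-0.03813921,  0.02142627,  0.03150698]), 'gripper_width': 0.9985372122996716}
-18.700000000000003
scene {'fx': 361.627302872618, 'fy': 361.627302872618, 'cx': 258.69057552819777, 'cy': 192.84677653904464, 'origin': array([1046.15788829,  411.06312773,  710.23585518]), 'orientation': array([-0.15862436,  0.38983017,  0.83831935, -0.34654209])}
top {'fx': 372.9394611472471, 'fy': 372.9394611472471, 'cx': 259.50828961259947, 'cy': 193.78180021772476, 'origin': array([ 449.86809981,  -13.91725711, 1128.75924508]), 'orientation': array([-0.0310598 ,  0.70995297, -0.70283837,  0.03194223])}
wrist {'fx': 320.02040180668973, 'fy': 320.02040180668973, 'cx': 250.62066501281953, 'cy': 187.0361277493239, 'origin': array([ 276.17838287, -482.56397802,  373.05743425]), 'orientation': array([ 0.13188237,  0.81510326, -0.55665321, -0.09138339])}
```

View pics/scene0.png

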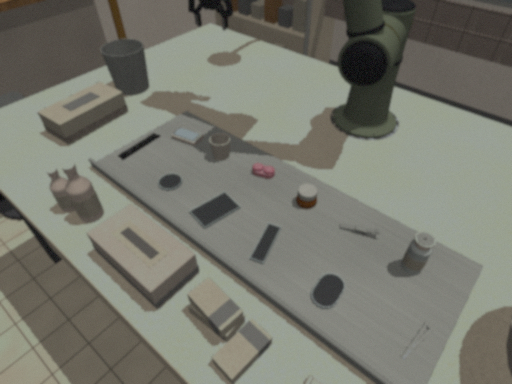

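View pics/top0.png

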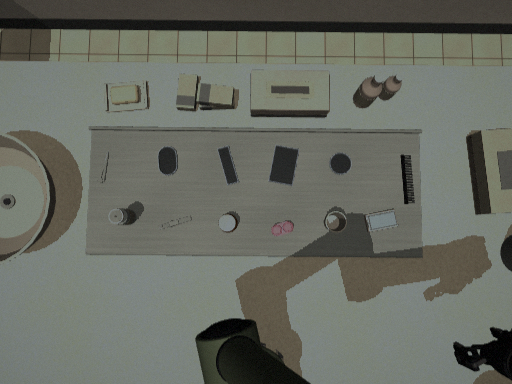

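View pics/wrist0.png

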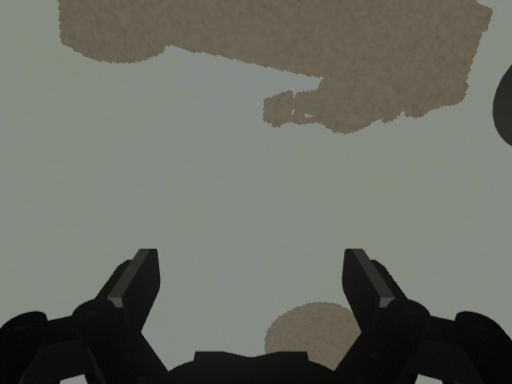

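The top view shows a row of things: bottle (120,216), clip (177,222), jar (228,222), case (283,228), cup (335,221) and mirror (382,220). Above them is a row of trays: capsule (168,160), narrow (228,165), oblong (284,165) and round (340,163). Next I'll look at enlarged crops.

```bash
cat > h.py <<'E'
import numpy as np, cv2, sys
from scipy.spatial.transform import Rotation as R
from cell import monitor, vision, workorder, ctrl
def rot(q): return R.from_quat([q[1],q[2],q[3],q[0]])
def ray(c,u,v):
    d=np.array([(u-c['cx'])/c['fx'],(v-c['cy'])/c['fy'],1.0]); return np.array(c['origin']),rot(c['orientation']).apply(d)
def onz(c,u,v,z):
    o,d=ray(c,u,v); return o+d*(z-o[2])/d[2]
def proj(c,p):
    q=rot(c['orientation']).inv().apply(np.array(p)-c['origin']); return np.array([c['fx']*q[0]/q[2]+c['cx'],c['fy']*q[1]/q[2]+c['cy']])
def tri(c1,p1,c2,p2):
    o1,d1=ray(c1,*p1);o2,d2=ray(c2,*p2)
    d1/=np.linalg.norm(d1);d2/=np.linalg.norm(d2)
    s=np.linalg.lstsq(np.c_[d1,-d2],o2-o1,rcond=None)[0]
    a=o1+s[0]*d1;b=o2+s[1]*d2
    return (a+b)/2,np.linalg.norm(a-b)
def crop(c,x0,y0,x1,y1,k,name,gain=1.8):
    im=c['img'][y0:y1,x0:x1,::-1].astype(float)*gain
    im=cv2.resize(np.clip(im,0,255).astype(np.uint8),None,fx=k,fy=k,interpolation=cv2.INTER_CUBIC)
    st=20 if k>=3 else 50
    for u in range((x0//st+1)*st,x1,st):
        cv2.putText(im,str(u),((u-x0)*k,10),0,.35,(0,0,255),1); cv2.line(im,((u-x0)*k,12),((u-x0)*k,18),(0,0,255),1)
    for v in range((y0//st+1)*st,y1,st):
        cv2.putText(im,str(v),(0,(v-y0)*k),0,.35,(0,0,255),1); cv2.line(im,(22,(v-y0)*k),(28,(v-y0)*k),(0,0,255),1)
    cv2.imwrite('pics/'+name,im)
def save(c,f): np.save(f,c,allow_pickle=True)
def load(f): return np.load(f,allow_pickle=True).item()
def st():
    s=monitor.state(); print('t',round(s['t'],2),'pos',np.round(s['tool_pos'],1),'axes(rows x,y,z)',np.round(rot(s['eef_rot']).as_matrix().T,3).tolist(),'F',np.round(s['ft_force'],1),'g',round(s['gripper_width'],3)); return s
E
python3 - <<'E'
from h import *
t=vision.camera('top');s=vision.camera('scene'); save(t,'t0.npy');save(s,'s0.npy')
crop(t,85,130,285,260,4,'tA.png');crop(t,240,130,440,260,4,'tB.png')
crop(s,90,110,290,230,4,'sA.png');crop(s,230,170,430,320,4,'sB.png')
st()
E
```

```text
t 0.25 pos [ 199.8 -512.1  230.9] axes(rows x,y,z) [[-0.932, -0.363, -0.0], [-0.0, 0.001, -1.0], [0.363, -0.932, -0.001]] F [-0.4 -0.7  0.1] g 1.001
```

View pics/tA.png

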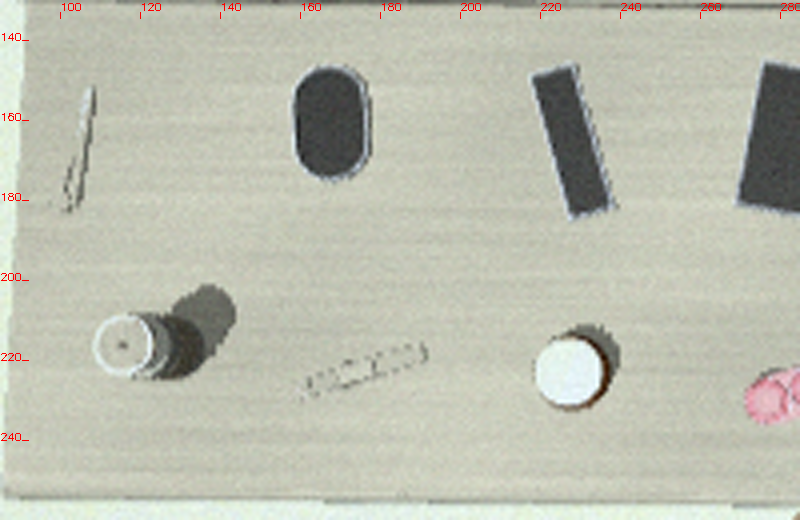

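View pics/tB.png

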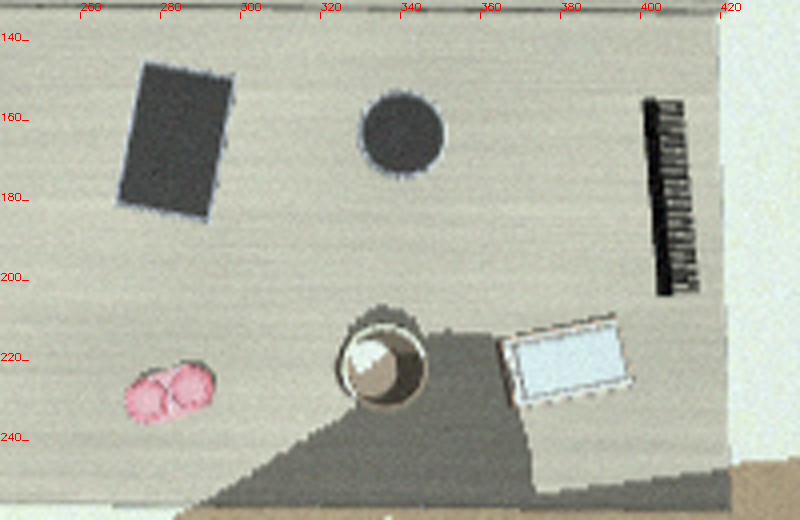

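View pics/sA.png

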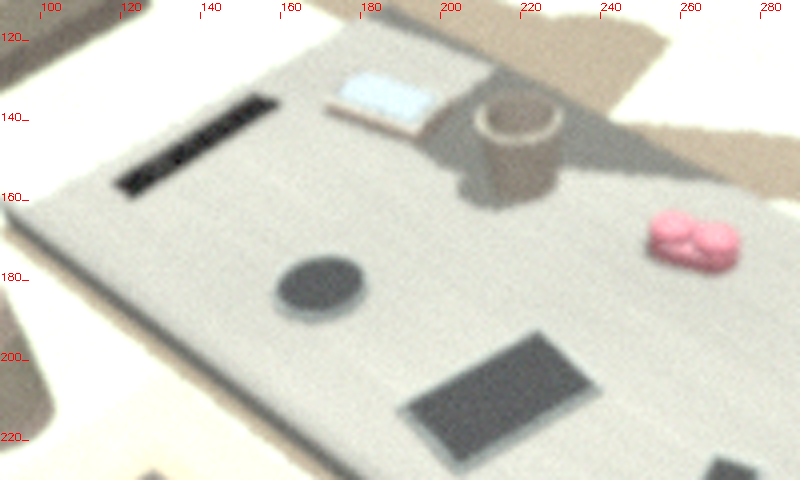

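View pics/sB.png

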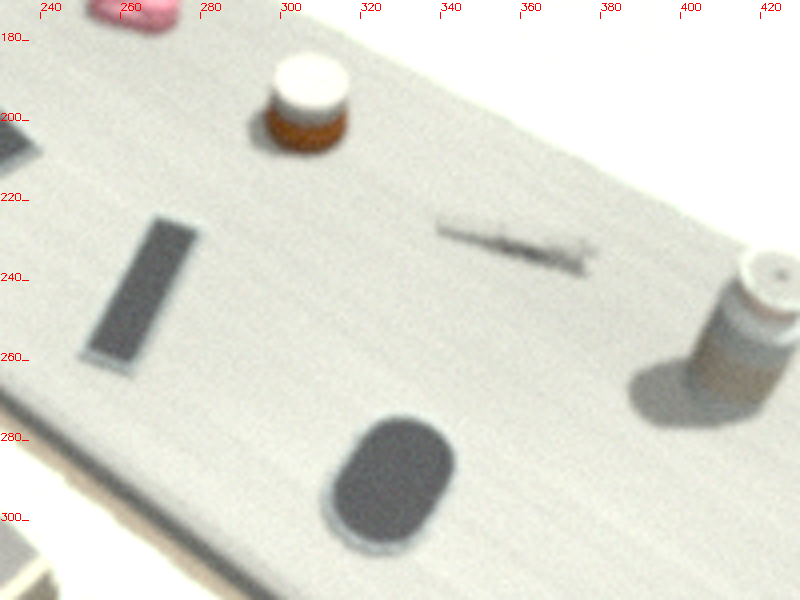

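Run:
```python
from h import *
t=load('t0.npy');s=load('s0.npy')
P=dict(capsule=((167.1,160.4),(328.1,289.4)),narrow=((227.7,164.9),(265.6,241.9)),oblong=((283.5,164.7),(214.7,208.6)),round=((340.2,163.4),(169.6,180.6)),
case=((282.1,227.5),(263.4,167.6)),mirror=((381.6,219.6),(186,134)),bottle=((115.6,215.9),(424.9,237.9)))
for k,(a,b) in P.items():
    p,e=tri(t,a,s,b); print(k,np.round(p,1),round(e,1))
def A(pts,z):
    return np.array([onz(t,85*0+u,v,z)[:2] for u,v in pts])
f=lambda pts,x0:[(x0+a/4-.4,130+b/4-.4) for a,b in pts]
for n,pts,x0,z in [('narrow',[(533,76),(576,66),(610,207),(571,216)],85,14),('oblong',[(143,63),(233,77),(208,218),(118,203)],240,14),('clip ends',[(305,388),(427,350)],85,14),('caps',[(148,398),(192,385)],240,34),('mirror',[(503,340),(614,314),(632,380),(516,405)],240,26),('cup',[(385,367)],240,74),('jar',[(570,371)],85,57),('capsule ax',[(330,68),(334,178)],85,14)]:
    q=A(f(pts,x0),z); print(n,np.round(q,1).tolist(),'c',np.round(q.mean(0),1), 'ang',[round(float(np.degrees(np.arctan2(*(q[(i+1)%len(q)]-q[i])[::-1]))),1) for i in range(len(q))],[round(float(np.linalg.norm(q[(i+1)%len(q)]-q[i])),1) for i in range(len(q))])
for n,uv,z in [('round',(340.2,163.4),14),('capsule',(167.1,160.4),14),('bottle',(115.6,215.9),115)]: print(n,np.round(onz(t,*uv,z),1))
```

```text
capsule [647.9 265.   15.5] 0.5
narrow [636.   82.1  14.7] 0.1
oblong [638.5 -86.6  15.6] 0.8
round [ 644.6 -258.2   16. ] 2.0
case [448.9 -81.3  32.7] 1.6
mirror [ 476.2 -376.5   26.5] 1.9
bottle [476.4 374.5 115.5] 0.8
narrow [[685.8, 112.9], [693.8, 80.5], [586.4, 53.0], [579.3, 82.2]] c [636.3  82.1] ang [-76.1, -165.7, 103.7, 16.1] [33.4, 110.9, 30.1, 110.9]
oblong [[697.6, -61.4], [687.5, -129.8], [579.7, -111.1], [590.4, -43.3]] c [638.8 -86.4] ang [-98.4, 170.2, 81.1, -9.6] [69.1, 109.4, 68.6, 108.8]
clip ends [[448.5, 277.8], [477.6, 187.8]] c [463.  232.8] ang [-72.1, 107.9] [94.6, 94.6]
caps [[444.6, -65.8], [454.4, -97.9]] c [449.5 -81.8] ang [-73.1, 106.9] [33.6, 33.6]
mirror [[489.8, -328.2], [509.9, -410.7], [461.3, -422.9], [442.1, -337.1]] c [ 475.8 -374.7] ang [-76.3, -165.9, 102.6, 10.5] [84.9, 50.1, 88.0, 48.5]
cup [[468.2, -231.0]] c [ 468.2 -231. ] ang [0.0] [0.0]
jar [[462.5, 77.3]] c [462.5  77.3] ang [0.0] [0.0]
capsule ax [[690.4, 267.0], [606.3, 261.3]] c [648.3 264.1] ang [-176.1, 3.9] [84.3, 84.3]
round [ 644.2 -257.9   14. ]
capsule [648.  265.6  14. ]
bottle [476.3 375.1 115. ]
```

All triangulated heights agree with the text: tray floors at about 15 mm, case top 33, mirror top 26.5 and bottle top 115.5. I'll do the mirror first.

```bash
cat >> h.py <<'E'
def plan(x,y,z,yaw):
    """rows needed to have TCP at x,y,z, tool down, jaw (tool z) at yaw deg"""
    s=st(); M=rot(s['eef_rot']); a=np.radians(yaw)
    Z=np.array([np.cos(a),np.sin(a),0]);Y=np.array([0,0,-1.]);X=np.cross(Y,Z)
    T=R.from_matrix(np.c_[X,Y,Z])
    d=M.inv().apply(np.array([x,y,z])-s['tool_pos'])/10
    print('  shift cm',np.round(d,2),'turn deg',np.round((M.inv()*T).as_rotvec(degrees=True),1))
E
python3 - <<'E'
from h import *
plan(476,-375,150,13)
E
```

```text
t 0.25 pos [ 199.8 -512.1  230.9] axes(rows x,y,z) [[-0.932, -0.363, -0.0], [-0.0, 0.001, -1.0], [0.363, -0.932, -0.001]] F [-0.4 -0.7  0.1] g 1.001
  shift cm [-30.72   8.1   -2.74] turn deg [  0.  -81.7  -0. ]
```

```bash
python3 -m creep '[[1,[-30.7,8,-2.7],[0,-81.7,0]],[1,[-30.7,8,-2.7],[0,-81.7,0]],[1,[-30.7,8,-2.7],[0,-81.7,0]],[1,[-30.7,8,-2.7],[0,-81.7,0]],[1,[-30.7,8,-2.7],[0,-81.7,0]],[1,[-30.7,8,-2.7],[0,-81.7,0]],[1,[-30.7,8,-2.7],[0,-81.7,0]],[1,[-30.7,8,-2.7],[0,-81.7,0]],[1,[-30.7,8,-2.7],[0,-81.7,0]],[1,[-30.7,8,-2.7],[0,-81.7,0]]]' 60
python3 - <<'E'
from h import *
st(); c=vision.camera('wrist'); save(c,'w1.npy'); crop(c,0,0,512,384,1,'w1.png'); st()
print(proj(c,[476,-375,26]))
E
```

```text
t: 1.25
tool_pos: [476.3, -375.3, 150.8]
eef_rot: [0.555, -0.555, 0.439, -0.438]
ft_force: [0.4, -0.1, 0.5]
gripper_width: 1.0
t 1.25 pos [ 476.3 -375.3  150.8] axes(rows x,y,z) [[0.23, -0.973, -0.001], [-0.001, 0.0, -1.0], [0.973, 0.23, -0.0]] F [ 0.4 -0.1  0.5] g 1.0
t 1.3 pos [ 476.1 -375.4  150.9] axes(rows x,y,z) [[0.231, -0.973, -0.001], [-0.0, 0.0, -1.0], [0.973, 0.231, -0.0]] F [ 0.2 -0.1  0. ] g 0.999
[249.88853431 178.30331474]
```

View pics/w1.png

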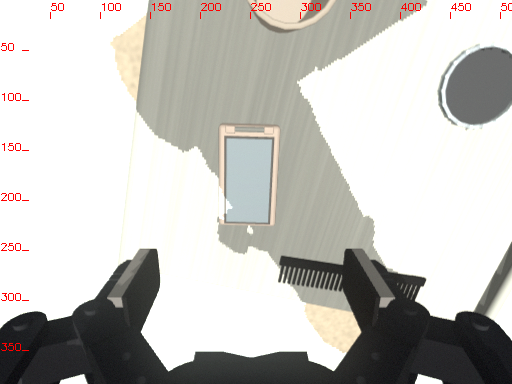

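Run:
```python
from h import *
c=load('w1.npy'); crop(c,190,105,310,245,4,'w1c.png',1.0)
```

```text
(no output)
```

View pics/w1c.png

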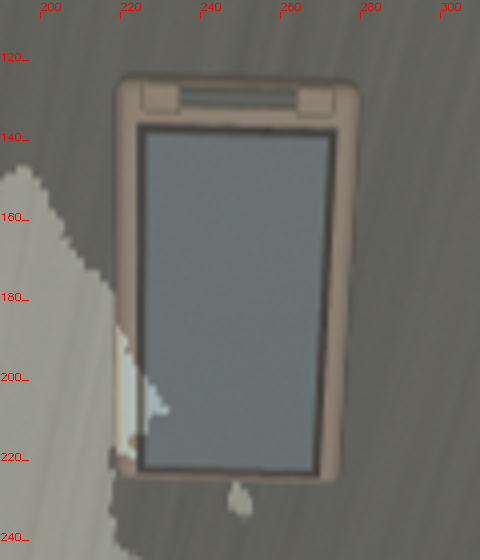

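Run:
```python
from h import *
c=load('w1.npy')
P=[(116,78),(359,82),(339,481),(117,474)]
for z in (26,):
    q=np.array([onz(c,190+a/4-.4,105+b/4-.4,z)[:2] for a,b in P]); print(np.round(q,1).tolist(),q.mean(0))
    for i in range(4):
        d=q[(i+1)%4]-q[i]; print(np.degrees(np.arctan2(d[1],d[0])),np.linalg.norm(d))
# pane center from 3 views
t=load('t0.npy')
```

```text
[[440.1, -335.4], [489.2, -324.7], [508.0, -413.2], [458.2, -423.2]] [ 473.87212036 -374.11508144]
12.395287100680093 50.231255965585305
-77.95992853160166 90.50528064758699
-168.62620901290046 50.82989850795117
101.65886030057843 89.60477129984797
```

Run:
```python
from h import *
plan(474.3,-374.3,15.5,12)
```

```text
t 1.3 pos [ 476.1 -375.4  150.9] axes(rows x,y,z) [[0.231, -0.973, -0.001], [-0.0, 0.0, -1.0], [0.973, 0.231, -0.0]] F [ 0.2 -0.1  0. ] g 0.999
  shift cm [-0.14 13.54 -0.15] turn deg [ 0.   1.3 -0. ]
```

```bash
python3 -m creep '[[0.85,[-0.14,5,-0.15],[0,1.3,0]],[0.85,[-0.14,9,-0.15],[0,1.3,0]],[0.85,[-0.14,11.5,-0.15],[0,1.3,0]],[0.85,[-0.14,12.7,-0.15],[0,1.3,0]],[0.85,[-0.14,13.2,-0.15],[0,1.3,0]],[0.85,[-0.14,13.5,-0.15],[0,1.3,0]],[0.85,[-0.14,13.5,-0.15],[0,1.3,0]]]' 60
python3 - <<'E'
from h import *
c=vision.camera('wrist'); crop(c,0,0,512,384,1,'w2.png'); st()
E
```

```text
t: 2.0
tool_pos: [475.0, -375.4, 17.3]
eef_rot: [-0.548, 0.548, -0.446, 0.447]
ft_force: [0.2, 0.8, 0.8]
gripper_width: 0.852
t 2.05 pos [ 475.  -375.5   17.5] axes(rows x,y,z) [[0.203, -0.979, 0.002], [0.002, -0.002, -1.0], [0.979, 0.203, 0.001]] F [-0.9  0.1 -0.3] g 0.85
```

View pics/w2.png

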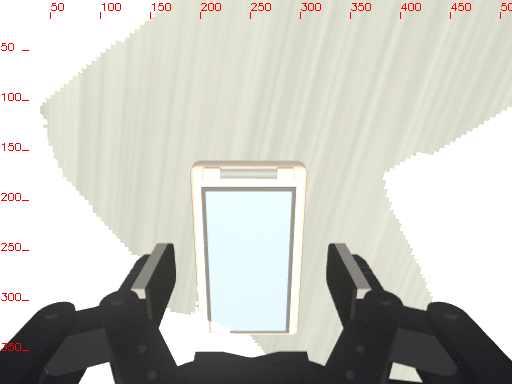

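The mirror (columns 192-305) sits centred between the open pads. Closing on it.

```bash
python3 -m creep '[[0.85,[0,0.15,0],[0,0,0]],[0.5,[0,0.15,0],[0,0,0]],[0.4,[0,0.15,0],[0,0,0]],[0.4,[0,0.15,0],[0,0,0]],[0.4,[0,0.15,0],[0,0,0]],[0.4,[0,0.15,0],[0,0,0]],[0.4,[0,0.15,0],[0,0,0]]]' 50
python3 - <<'E'
from h import *
c=vision.camera('wrist'); crop(c,0,0,512,384,1,'w3.png'); st()
E
```

```text
t: 2.75
tool_pos: [474.8, -375.2, 15.8]
eef_rot: [-0.548, 0.548, -0.446, 0.447]
ft_force: [-0.8, 0.4, 5.6]
gripper_width: 0.588
t 2.8 pos [ 474.8 -375.2   15.8] axes(rows x,y,z) [[0.203, -0.979, 0.001], [0.001, -0.001, -1.0], [0.979, 0.203, 0.001]] F [-0.1  0.6  5.9] g 0.589
```

View pics/w3.png

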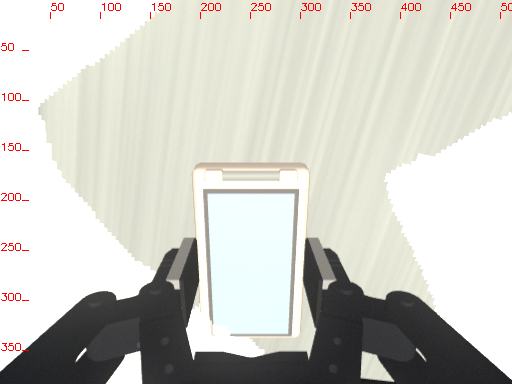

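Gripped: the pads touch both frame sides and the opening stopped at 0.589. Lifting.

```bash
python3 -m creep '[[0.4,[0,-0.3,0],[0,0,0]],[0.4,[0,-1,0],[0,0,0]],[0.4,[0,-2.5,0],[0,0,0]],[0.4,[0,-4,0],[0,0,0]],[0.4,[0,-5,0],[0,0,0]],[0.4,[0,-5,0],[0,0,0]]]' 50
python3 - <<'E'
from h import *
c=vision.camera('wrist'); crop(c,0,0,512,384,1,'w4.png')
plan(638.7,-86.5,66,80.3)
E
```

```text
t: 3.4
tool_pos: [475.2, -375.6, 66.5]
eef_rot: [-0.548, 0.548, -0.445, 0.447]
ft_force: [0.4, -0.7, -1.0]
gripper_width: 0.589
t 3.45 pos [ 474.6 -375.1   65.4] axes(rows x,y,z) [[0.203, -0.979, 0.001], [0.001, -0.001, -1.0], [0.979, 0.203, 0.001]] F [-0.4 -0.2 -1.3] g 0.587
  shift cm [-24.93  -0.07  21.92] turn deg [  0.  -68.6   0.1]
```

View pics/w4.png

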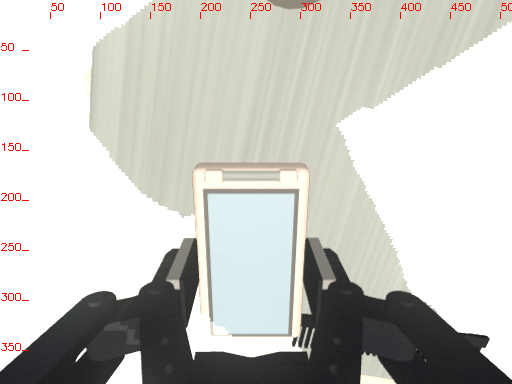

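```bash
python3 -m creep '[[0.4,[0,-2.5,0],[0,0,0]],[0.4,[-2,-4.5,2],[0,-7,0]],[0.4,[-5.5,-4.5,5],[0,-15,0]],[0.4,[-9.3,-4.5,8],[0,-23.5,0]],[0.4,[-13,-4.5,11.5],[0,-32,0]],[0.4,[-16.5,-4.5,14.5],[0,-40.5,0]],[0.4,[-20,-4.5,17.6],[0,-49,0]],[0.4,[-22.8,-4.5,20],[0,-57.5,0]],[0.4,[-24.5,-4.5,21.5],[0,-65,0]],[0.4,[-24.9,-4.5,21.9],[0,-68.6,0]]]' 50; python3 -m creep '[[0.4,[0,1,0],[0,0,0]],[0.4,[0,3,0],[0,0,0]],[0.4,[0,5,0],[0,0,0]],[0.4,[0,6,0],[0,0,0]],[0.4,[0,6,0],[0,0,0]]]'
python3 - <<'E'
from h import *
c=vision.camera('wrist'); save(c,'w5.npy'); crop(c,0,0,512,384,1,'w5.png',1.3)
plan(638.7,-86.5,26,80.3)
E
```

```text
t: 4.45
tool_pos: [638.7, -83.3, 108.5]
eef_rot: [0.705, -0.704, 0.058, -0.057]
ft_force: [0.2, 0.4, -1.1]
gripper_width: 0.589
t: 4.95
tool_pos: [635.9, -86.7, 47.1]
eef_rot: [0.705, -0.704, 0.062, -0.059]
ft_force: [-0.1, -1.2, -0.5]
gripper_width: 0.59
t 5.0 pos [637.1 -86.8  48.6] axes(rows x,y,z) [[0.985, -0.17, -0.002], [-0.002, 0.001, -1.0], [0.17, 0.985, 0.0]] F [-0.2  0.  -0.9] g 0.59
  shift cm [0.16 2.26 0.06] turn deg [-0.  -0.1 -0.1]
```

View pics/w5.png

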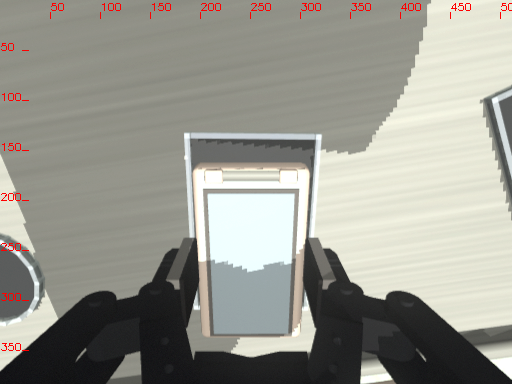

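Run:
```python
from h import *
c=load('w5.npy')
f=[onz(c,u,v,18)[:2] for u,v in [(184.5,133),(321,134)]]; print(np.round(f,1), np.round(np.mean(f,0),1))
m=[onz(c,u,v,58.8)[:2] for u,v in [(194,164),(309,164)]]; print(np.round(m,1), np.round(np.mean(m,0),1))
a=np.radians(-9.7); d=np.array([np.cos(a),np.sin(a)])
print('tray c',np.mean(f,0)-57*d,'mirror c',np.mean(m,0)-46*d)
```

```text
[[ 576.6 -112.2]
 [ 589.5  -40.2]] [583.1 -76.2]
[[ 585.4 -102. ]
 [ 593.6  -54.2]] [589.5 -78.1]
tray c [526.88127293 -66.57516158] mirror c [544.13515439 -70.35150063]
```

```bash
python3 -m creep '[[0.4,[0.4,0.8,0.05],[0,0,0]],[0.4,[0.4,1.6,0.05],[0,0,0]],[0.4,[0.4,2.2,0.05],[0,0,0]],[0.4,[0.4,2.6,0.05],[0,0,0]],[0.4,[0.4,2.8,0.05],[0,0,0]],[0.4,[0.4,2.9,0.05],[0,0,0]],[0.4,[0.4,2.9,0.05],[0,0,0]]]' 50
python3 - <<'E'
from h import *
c=vision.camera('wrist'); save(c,'w6.npy'); crop(c,0,0,512,384,1,'w6.png',1.3)
plan(639,-86.5,18,80.3)
E
```

```text
t: 5.7
tool_pos: [642.3, -86.6, 20.8]
eef_rot: [-0.705, 0.705, -0.06, 0.06]
ft_force: [0.0, -0.4, -1.4]
gripper_width: 0.591
t 5.75 pos [642.4 -86.7  20.9] axes(rows x,y,z) [[0.986, -0.168, 0.0], [0.0, -0.0, -1.0], [0.168, 0.986, -0.0]] F [-0.8 -0.1 -1.2] g 0.592
  shift cm [-0.33  0.29 -0.04] turn deg [0. 0. 0.]
```

View pics/w6.png

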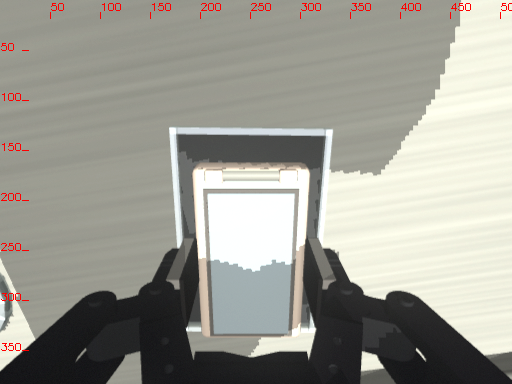

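Run:
```python
from h import *
c=load('w6.npy')
f=[onz(c,u,v,18)[:2] for u,v in [(170,128),(331.5,129)]]; print(np.round(f,1), np.round(np.mean(f,0),1))
m=[onz(c,u,v,31)[:2] for u,v in [(193,165),(308.5,165)]]; print(np.round(m,1), np.round(np.mean(m,0),1))
n=[onz(c,u,v,31)[:2] for u,v in [(203,336),(299,336)]]; print(np.round(n,1), np.round(np.mean(n,0),1))
a=np.radians(-9.7); d=np.array([np.cos(a),np.sin(a)])
print('tray c',np.mean(f,0)+57*d,'mirror c',np.mean(m,0)+46*d)
crop(c,160,110,350,350,3,'w6c.png',1.0)
```

```text
[[ 576.7 -112.1]
 [ 589.3  -40.4]] [583.  -76.3]
[[ 592.3 -102.8]
 [ 600.5  -54.3]] [596.4 -78.6]
[[ 681.7 -118.1]
 [ 690.1  -69.3]] [685.9 -93.7]
tray c [639.1796225  -85.86821026] mirror c [641.74606937 -86.32521087]
```

View pics/w6c.png

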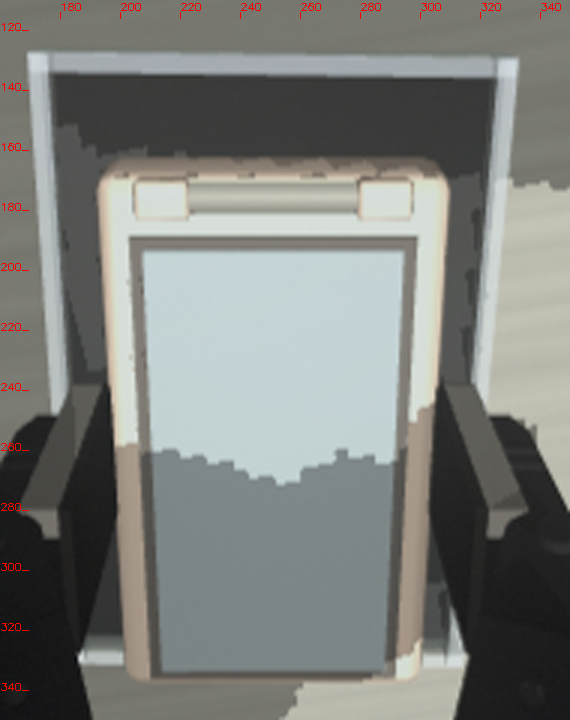

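```bash
python3 -m creep '[[0.4,[-0.15,0,0.03],[0,0,0]],[0.4,[-0.27,0,0.03],[0,0,0]],[0.4,[-0.27,0.1,0.03],[0,0,0]],[0.4,[-0.27,0.18,0.03],[0,0,0]],[0.4,[-0.27,0.25,0.03],[0,0,0]],[0.4,[-0.27,0.25,0.03],[0,0,0]],[0.4,[-0.27,0.25,0.03],[0,0,0]]]' 50
python3 - <<'E'
from h import *
for i in range(1): c=vision.camera('wrist'); save(c,'w7.npy'); crop(c,160,110,350,350,3,'w7.png',1.0)
st()
E
```

```text
t: 6.45
tool_pos: [639.6, -85.9, 18.2]
eef_rot: [0.705, -0.705, 0.06, -0.06]
ft_force: [0.3, -0.4, -1.5]
gripper_width: 0.585
t 6.5 pos [639.7 -86.   18.3] axes(rows x,y,z) [[0.986, -0.169, 0.0], [0.0, -0.0, -1.0], [0.169, 0.986, -0.0]] F [-0.2 -0.3 -0.8] g 0.591
```

View pics/w7.png

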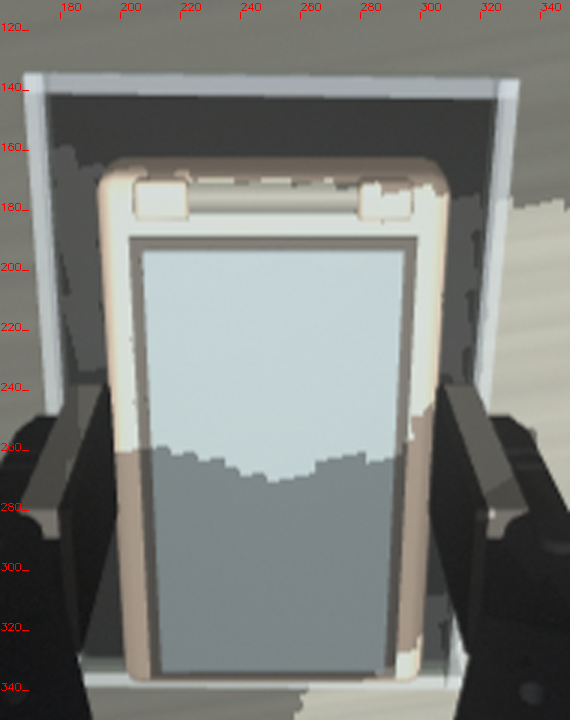

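```bash
python3 -m creep '[[0.4,[0,0.05,0],[0,0,0]],[0.4,[0,0.1,0],[0,0,0]],[0.4,[0,0.1,0],[0,0,0]]]' 50
```

```text
t: 6.8
tool_pos: [639.7, -85.9, 17.8]
eef_rot: [-0.705, 0.705, -0.06, 0.06]
ft_force: [-1.7, -0.2, 3.9]
gripper_width: 0.592
```

Contact: Fz rose to about +4 N, so the mirror is on the tray floor. Opening the gripper slowly, then moving up.

```bash
python3 -m creep '[[0.62,[0,0,0],[0,0,0]],[0.65,[0,0,0],[0,0,0]],[0.7,[0,0,0],[0,0,0]],[0.8,[0,0,0],[0,0,0]],[0.85,[0,-1,0],[0,0,0]],[0.85,[0,-3,0],[0,0,0]],[0.85,[0,-6,0],[0,0,0]],[1,[0,-10,0],[0,0,0]],[1,[0,-13,0],[0,0,0]],[1,[0,-13,0],[0,0,0]]]' 50
python3 - <<'E'
from h import *
c=vision.camera('wrist'); save(c,'w8.npy'); crop(c,0,0,512,384,1,'w8.png',1.3)
plan(449.5,-82,150,17)
E
```

```text
t: 7.8
tool_pos: [643.1, -86.7, 153.5]
eef_rot: [-0.704, 0.705, -0.056, 0.063]
ft_force: [1.5, 0.6, 1.1]
gripper_width: 1.003
t 7.85 pos [641.6 -86.4 150.8] axes(rows x,y,z) [[0.986, -0.168, 0.006], [0.006, -0.001, -1.0], [0.168, 0.986, -0.0]] F [ 0.4  0.2 -0. ] g 1.0
  shift cm [-19.01  -0.03  -2.8 ] turn deg [-0.2 63.3  0.3]
```

View pics/w8.png

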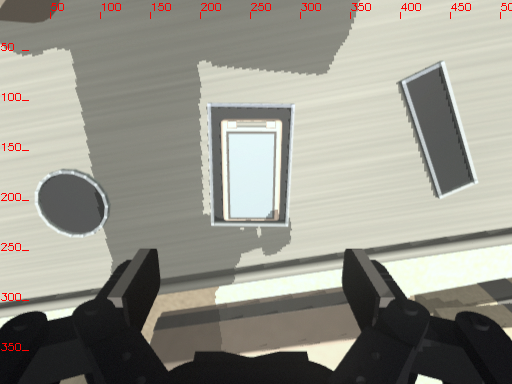

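```bash
python3 - <<'E'
from h import *
c=load('w8.npy'); crop(c,190,90,310,240,4,'w8c.png',1.0)
E
python3 -m creep '[[1,[-19,0,-2.8],[0,63.3,0]],[1,[-19,0,-2.8],[0,63.3,0]],[1,[-19,0,-2.8],[0,63.3,0]],[1,[-19,0,-2.8],[0,63.3,0]],[1,[-19,0,-2.8],[0,63.3,0]],[1,[-19,0,-2.8],[0,63.3,0]],[1,[-19,0,-2.8],[0,63.3,0]],[1,[-19,0,-2.8],[0,63.3,0]],[1,[-19,0,-2.8],[0,63.3,0]],[1,[-19,0,-2.8],[0,63.3,0]]]'
python3 - <<'E'
from h import *
st();c=vision.camera('wrist'); save(c,'w9.npy'); crop(c,190,110,320,250,4,'w9.png',1.0)
E
```

```text
t: 8.85
tool_pos: [447.0, -81.3, 146.7]
eef_rot: [-0.569, 0.569, -0.421, 0.42]
ft_force: [-0.4, -0.0, -0.3]
gripper_width: 1.003
t 8.85 pos [447.  -81.3 146.7] axes(rows x,y,z) [[0.294, -0.956, -0.001], [-0.001, 0.0, -1.0], [0.956, 0.294, -0.001]] F [-0.4 -0.  -0.3] g 1.003
```

View pics/w8c.png

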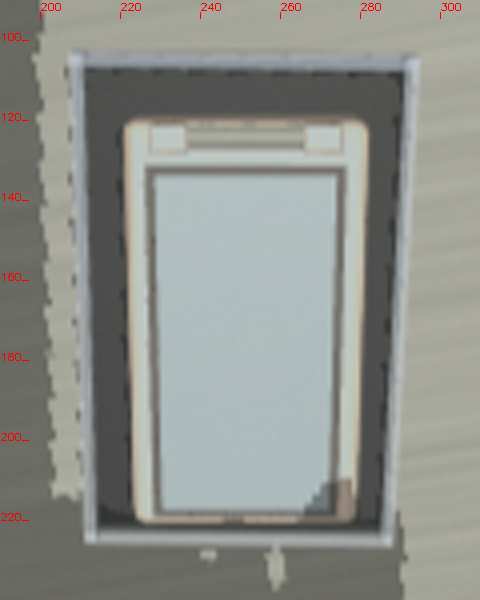

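View pics/w9.png

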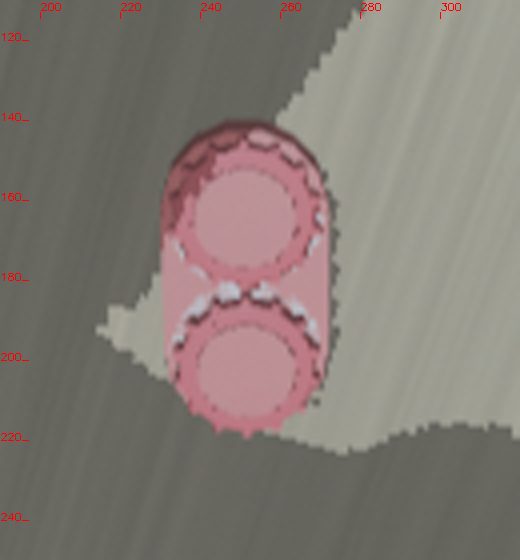

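The mirror lies inside the recess with a dark floor margin on all sides. The case's cap centres are at (251.1,164.4) and (251.4,202.6).

Run:
```python
from h import *
c=load('w9.npy')
a=(190+246/4-.4,110+219/4-.4);b=(190+247/4-.4,110+372/4-.4)
q=np.array([onz(c,*p,33.5)[:2] for p in (a,b)]);d=q[1]-q[0]
print(q,q.mean(0),np.degrees(np.arctan2(d[1],d[0])),np.linalg.norm(d))
t=load('t0.npy'); m=((a[0]+b[0])/2,(a[1]+b[1])/2)
for p,r in ((a,(276.6,229.1)),(b,(287.6,225.9))): print(tri(c,p,t,r))
plan(*q.mean(0),17.0,np.degrees(np.arctan2(d[1],d[0]))+90)
```

```text
[[443.0947191  -65.95319807]
 [453.21698612 -98.09026982]] [448.15585261 -82.02173394] -72.5170495825656 33.693495964245784
(array([443.90717429, -66.16991135,  31.49359513]), np.float64(1.4328391650714722))
(array([453.76229554, -98.172215  ,  32.79198365]), np.float64(0.9956989062412318))
t 8.9 pos [447.2 -81.3 146.8] axes(rows x,y,z) [[0.293, -0.956, -0.001], [-0.001, 0.0, -1.0], [0.956, 0.293, -0.001]] F [ 0.4  0.  -0. ] g 1.0
  shift cm [ 0.1  12.98  0.08] turn deg [ 0.  -0.4 -0. ]
```

```bash
python3 -m creep '[[0.75,[0.1,5,0.08],[0,-0.4,0]],[0.75,[0.1,9,0.08],[0,-0.4,0]],[0.7,[0.1,11.3,0.08],[0,-0.4,0]],[0.7,[0.1,12.5,0.08],[0,-0.4,0]],[0.7,[0.1,12.9,0.08],[0,-0.4,0]],[0.7,[0.1,13,0.08],[0,-0.4,0]],[0.7,[0.1,13,0.08],[0,-0.4,0]]]' 40
python3 - <<'E'
from h import *
c=vision.camera('wrist'); crop(c,0,0,512,384,1,'w10.png',1.2); st()
E
```

```text
t: 9.6
tool_pos: [449.2, -82.4, 17.8]
eef_rot: [0.57, -0.57, 0.418, -0.419]
ft_force: [-0.4, 0.3, 0.5]
gripper_width: 0.698
t 9.65 pos [449.4 -82.5  18. ] axes(rows x,y,z) [[0.299, -0.954, 0.001], [0.001, -0.0, -1.0], [0.954, 0.299, 0.001]] F [-0.1 -0.4  0.5] g 0.702
```

View pics/w10.png

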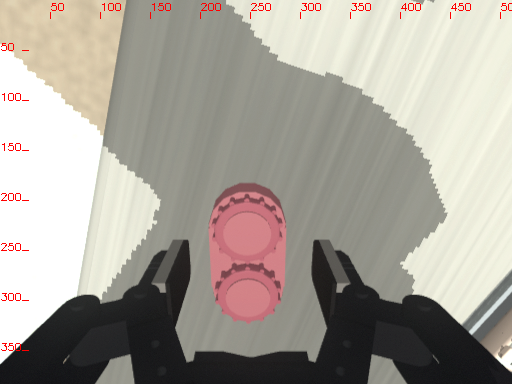

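```bash
python3 -m creep '[[0.45,[0,0.1,-0.05],[0,0,0]],[0.25,[0,0.1,-0.05],[0,0,0]],[0.25,[0,0.1,-0.05],[0,0,0]],[0.25,[0,0.1,-0.05],[0,0,0]],[0.25,[0,0.1,-0.05],[0,0,0]],[0.25,[0,0.1,-0.05],[0,0,0]],[0.25,[0,-0.3,-0.05],[0,0,0]],[0.25,[0,-1.5,-0.05],[0,0,0]],[0.25,[0,-3,-0.05],[0,0,0]],[0.25,[0,-3,-0.05],[0,0,0]]]' 40
python3 - <<'E'
from h import *
c=vision.camera('wrist'); crop(c,0,0,512,384,1,'w11.png',1.2); plan(648,265,90,94)
E
```

```text
t: 10.65
tool_pos: [449.5, -82.8, 48.8]
eef_rot: [0.57, -0.57, 0.417, -0.42]
ft_force: [0.3, 0.2, -0.1]
gripper_width: 0.408
t 10.7 pos [449.1 -82.7  48. ] axes(rows x,y,z) [[0.299, -0.954, 0.001], [0.002, -0.001, -1.0], [0.954, 0.299, 0.002]] F [-0.4  1.  -0.9] g 0.407
  shift cm [-27.22  -4.18  29.39] turn deg [ -0.  -76.6   0.1]
```

View pics/w11.png

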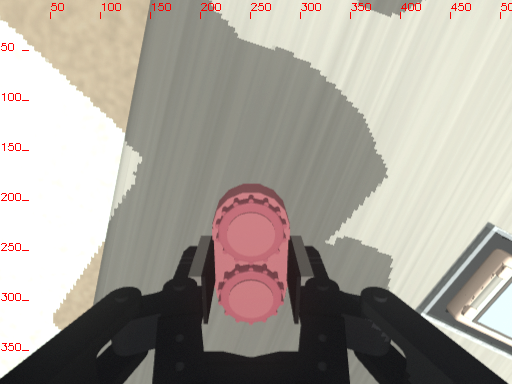

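```bash
python3 -m creep '[[0.25,[-0.8,-2.5,0.9],[0,-3,0]],[0.25,[-3,-4.2,3.2],[0,-9,0]],[0.25,[-6,-4.2,6.5],[0,-17,0]],[0.25,[-9.3,-4.2,10],[0,-26,0]],[0.25,[-12.6,-4.2,13.6],[0,-34.5,0]],[0.25,[-15.9,-4.2,17.2],[0,-43,0]],[0.25,[-19.2,-4.2,20.8],[0,-51.5,0]],[0.25,[-22.5,-4.2,24.3],[0,-60,0]],[0.25,[-25.3,-4.2,27.3],[0,-68.5,0]],[0.25,[-27,-4.2,29.1],[0,-76,0]]]'
python3 - <<'E'
from h import *
plan(648,265,48,94)
E
```

```text
t: 11.7
tool_pos: [645.7, 265.4, 87.8]
eef_rot: [0.707, -0.707, -0.024, 0.024]
ft_force: [0.6, -0.3, -0.2]
gripper_width: 0.407
t 11.7 pos [645.7 265.4  87.8] axes(rows x,y,z) [[0.998, 0.067, -0.0], [-0.0, 0.0, -1.0], [-0.067, 0.998, 0.0]] F [ 0.6 -0.3 -0.2] g 0.407
  shift cm [ 0.22  3.98 -0.05] turn deg [-0.  -0.1 -0. ]
```

```bash
python3 -m creep '[[0.25,[0.1,1,0],[0,0,0]],[0.25,[0.1,2.5,0],[0,0,0]],[0.25,[0.1,3.6,0],[0,0,0]],[0.25,[0.1,4,0],[0,0,0]],[0.25,[0.1,4,0],[0,0,0]]]'
python3 - <<'E'
from h import *
c=vision.camera('wrist'); save(c,'w12.npy'); crop(c,130,90,370,350,3,'w12.png',1.2);plan(648,265,18,94)
E
```

```text
t: 12.2
tool_pos: [645.0, 261.0, 47.9]
eef_rot: [-0.707, 0.707, 0.019, -0.021]
ft_force: [0.6, 1.2, -0.9]
gripper_width: 0.406
t 12.25 pos [645.7 261.4  48.9] axes(rows x,y,z) [[0.998, 0.058, -0.001], [-0.001, -0.0, -1.0], [-0.058, 0.998, -0.0]] F [-0.   0.4  0.4] g 0.41
  shift cm [0.25 3.09 0.35] turn deg [ 0.  -0.7 -0.1]
```

View pics/w12.png

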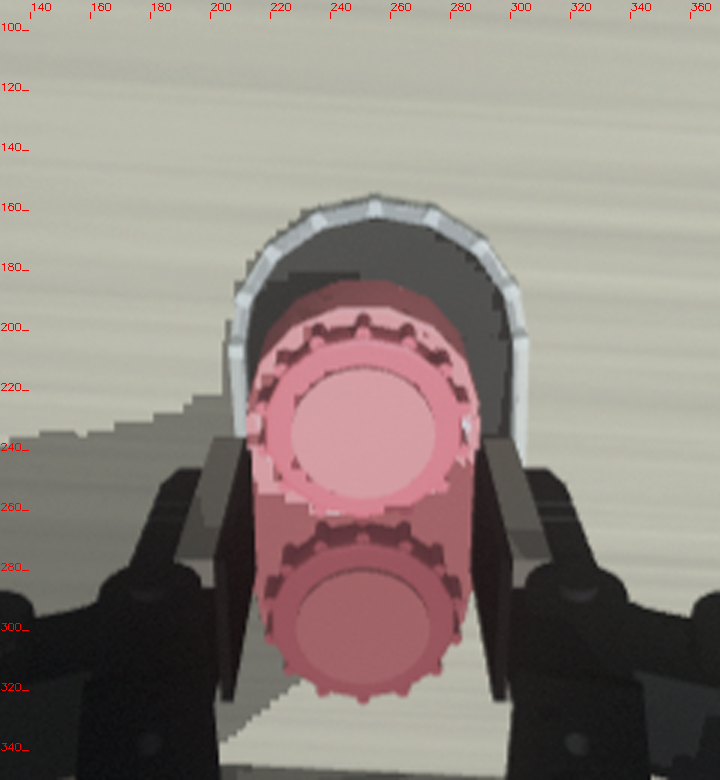

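Run:
```python
from h import *
c=load('w12.npy'); g=lambda a,b:(130+a/3-.3,90+b/3-.3)
d=np.array([np.cos(np.radians(3.9)),np.sin(np.radians(3.9))])
ap=onz(c,*g(376,196),18)[:2]; L=onz(c,*g(232,380),18)[:2];Rr=onz(c,*g(526,380),18)[:2]
print('tray',ap+45*d,L,Rr)
s=monitor.state(); top=s['tool_pos'][2]+17
q=np.array([onz(c,*g(363,432),top)[:2],onz(c,*g(363,627),top)[:2]]); print(q,q.mean(0),np.linalg.norm(q[1]-q[0]))
t=load('t0.npy'); print(onz(t,167.1,160.4,14))
```

```text
tray [647.86074714 264.13234447] [641.11877386 235.30516049] [637.78068316 292.56714249]
[[626.97513168 260.08872622]
 [660.22530617 262.02491891]] [643.60021892 261.05682257] 33.30650005296411
[648.00011403 265.62544347  14.        ]
```

```bash
python3 -m creep '[[0.25,[0.45,0.8,0.32],[0,-0.7,0]],[0.25,[0.45,1.6,0.32],[0,-0.7,0]],[0.25,[0.45,2.2,0.32],[0,-0.7,0]],[0.25,[0.45,2.6,0.32],[0,-0.7,0]],[0.25,[0.45,2.75,0.32],[0,-0.7,0]],[0.25,[0.45,2.85,0.32],[0,-0.7,0]],[0.25,[0.45,2.85,0.32],[0,-0.7,0]]]'
python3 - <<'E'
from h import *
c=vision.camera('wrist'); save(c,'w13.npy'); crop(c,130,90,370,350,3,'w13.png',1.2);st()
E
```

```text
t: 12.95
tool_pos: [650.5, 265.9, 20.8]
eef_rot: [0.707, -0.707, -0.025, 0.025]
ft_force: [-0.6, 0.3, -0.3]
gripper_width: 0.408
t 13.0 pos [650.6 265.9  21. ] axes(rows x,y,z) [[0.997, 0.072, 0.0], [0.0, 0.0, -1.0], [-0.072, 0.997, 0.0]] F [0.5 0.7 0.4] g 0.407
```

View pics/w13.png

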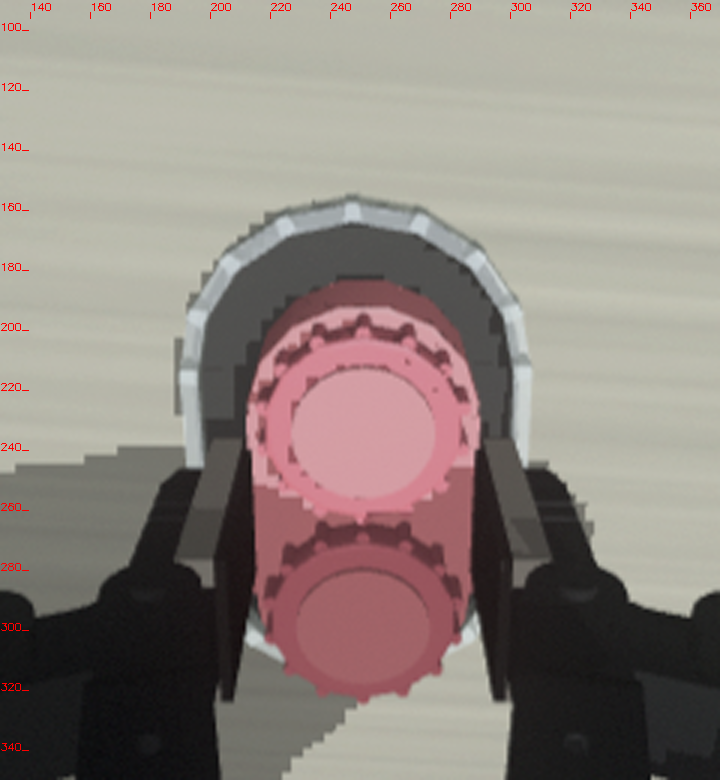

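Run:
```python
from h import *
c=load('w13.npy'); g=lambda a,b:(130+a/3-.3,90+b/3-.3)
d=np.array([np.cos(np.radians(3.9)),np.sin(np.radians(3.9))])
ap=onz(c,*g(353,195),18)[:2]
print('tray',ap+45*d)
q=np.array([onz(c,*g(363,432),38)[:2],onz(c,*g(363,627),38)[:2]]); print(q.mean(0))
```

```text
tray [647.49832441 264.00610397]
[649.60716935 265.87056336]
```

```bash
python3 -m creep '[[0.25,[-0.1,0,-0.08],[0,0,0]],[0.25,[-0.2,0,-0.15],[0,0,0]],[0.25,[-0.2,0.08,-0.15],[0,0,0]],[0.25,[-0.2,0.15,-0.15],[0,0,0]],[0.25,[-0.2,0.2,-0.15],[0,0,0]],[0.25,[-0.2,0.2,-0.15],[0,0,0]],[0.25,[-0.2,0.2,-0.15],[0,0,0]]]'; python3 -c "
from h import *
st()"
```

```text
t: 13.7
tool_pos: [648.5, 264.1, 19.1]
eef_rot: [-0.707, 0.707, 0.025, -0.025]
ft_force: [-1.6, -1.1, 3.6]
gripper_width: 0.405
t 13.7 pos [648.5 264.1  19.1] axes(rows x,y,z) [[0.997, 0.072, 0.0], [0.0, -0.0, -1.0], [-0.072, 0.997, -0.0]] F [-1.6 -1.1  3.6] g 0.405
```

On the floor (Fz about 4 N). Releasing, rising, then on to the clip.

```bash
python3 -m creep '[[0.44,[0,0,0],[0,0,0]],[0.47,[0,0,0],[0,0,0]],[0.52,[0,0,0],[0,0,0]],[0.6,[0,0,0],[0,0,0]],[0.65,[0,-1,0],[0,0,0]],[0.65,[0,-3,0],[0,0,0]],[0.65,[0,-6,0],[0,0,0]],[0.65,[0,-10,0],[0,0,0]],[0.65,[0,-13,0],[0,0,0]],[0.65,[0,-13,0],[0,0,0]]]'
python3 - <<'E'
from h import *
c=vision.camera('wrist'); save(c,'w14.npy'); crop(c,190,90,310,240,4,'w14.png',1.2)
plan(463,233,130,18)
E
```

```text
t: 14.7
tool_pos: [652.0, 265.2, 155.6]
eef_rot: [0.708, -0.706, -0.029, 0.022]
ft_force: [0.6, -0.2, -0.7]
gripper_width: 0.649
t 14.75 pos [650.6 264.8 152.8] axes(rows x,y,z) [[0.997, 0.072, 0.006], [0.006, 0.002, -1.0], [-0.072, 0.997, 0.001]] F [-0.4  0.2 -0.8] g 0.653
  shift cm [-18.96   2.16  -1.83] turn deg [-0.3 76.1  0.3]
```

View pics/w14.png

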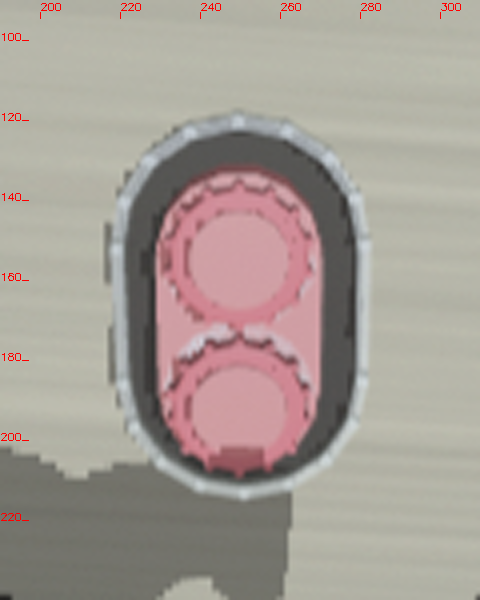

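The case lies flat in the capsule recess with floor visible all round. Next I'll hover over the clip, with two wrist views for its height.

```bash
python3 -m creep '[[0.65,[-19,0,-1.8],[0,76.1,0]],[0.65,[-19,0,-1.8],[0,76.1,0]],[0.65,[-19,0,-1.8],[0,76.1,0]],[0.65,[-19,1,-1.8],[0,76.1,0]],[0.65,[-19,2,-1.8],[0,76.1,0]],[0.65,[-19,2,-1.8],[0,76.1,0]],[0.65,[-19,2,-1.8],[0,76.1,0]],[0.65,[-19,2,-1.8],[0,76.1,0]],[0.65,[-19,2,-1.8],[0,76.1,0]],[0.65,[-19,2,-1.8],[0,76.1,0]]]'
python3 - <<'E'
from h import *
c=vision.camera('wrist'); save(c,'w15.npy'); crop(c,190,90,320,260,4,'w15.png',1.0)
st()
E
```

```text
t: 15.75
tool_pos: [459.5, 232.4, 128.0]
eef_rot: [-0.572, 0.573, -0.416, 0.415]
ft_force: [-1.0, 0.8, -0.2]
gripper_width: 0.649
t 15.8 pos [459.7 232.4 128.2] axes(rows x,y,z) [[0.311, -0.95, -0.0], [-0.001, -0.0, -1.0], [0.95, 0.311, -0.001]] F [-0.8  0.1 -0.2] g 0.648
```

View pics/w15.png

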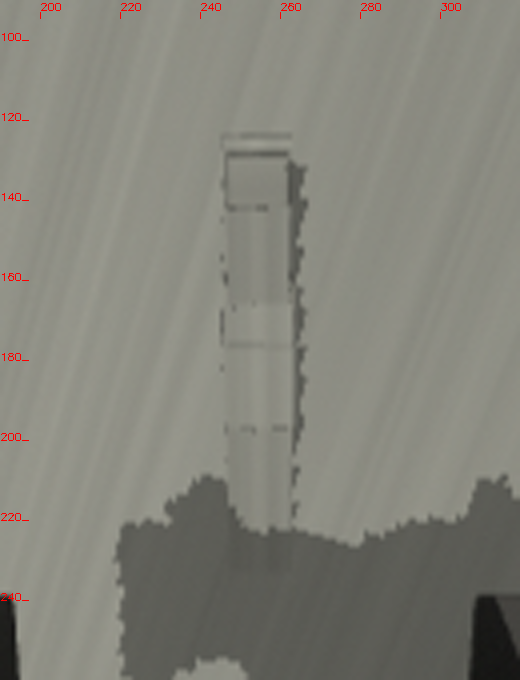

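Run:
```python
from h import *
c=load('w15.npy'); g=lambda a,b:(190+a/4-.4,90+b/4-.4)
ax=np.array([np.cos(np.radians(-72)),np.sin(np.radians(-72))])
tip=onz(c,*g(260,573),14.5)[:2]; print('tip',tip,'origin guess',tip-47*ax)
o=tip-47*ax
for n,y,z in [('lever end z35',143,35),('lever end',152,35),('blade end z12',134,12),('bl',134,14.5),('l208',208,30),('303',303,25.5),('345',345,25.5),('428',428,25.5)]:
    p=onz(c,*g(258,y),z)[:2]; print(n,np.round(p,1),'along',round((p-o)@ax,1))
w=[onz(c,*g(a,345),25.5)[:2] for a in (223,294)]; print(w,np.linalg.norm(w[1]-w[0]))
w=[onz(c,*g(a,b),z)[:2] for a,b,z in ((256,143,30),(258,345,25.5),(260,500,20),(260,573,14.5))]
for i in range(3): dd=w[i+1]-w[i];print(np.degrees(np.arctan2(dd[1],dd[0])))
```

```text
tip [477.64081467 189.04250193] origin guess [463.11701593 233.7421582 ]
lever end z35 [446.7 280.9] along -49.9
lever end [447.2 279.4] along -48.3
blade end z12 [447.3 279.8] along -48.7
bl [447.2 280.1] along -49.0
l208 [450.8 268.8] along -37.1
303 [457.  250.1] along -17.4
345 [459.7 241.9] along -8.8
428 [465.2 225.1] along 8.8
[array([453.04384413, 239.71450435]), array([466.50143054, 244.1073702 ])] 14.156408523259215
-71.1905942043533
-71.02081338813251
-71.59129729098899
```

Run:
```python
from h import *
plan(461.5,237.6,17,18.7)
```

```text
t 15.8 pos [459.7 232.4 128.2] axes(rows x,y,z) [[0.311, -0.95, -0.0], [-0.001, -0.0, -1.0], [0.95, 0.311, -0.001]] F [-0.8  0.1 -0.2] g 0.648
  shift cm [-0.44 11.12  0.35] turn deg [ 0.1 -0.6 -0. ]
```

```bash
python3 -m creep '[[0.5,[-0.4,2,0.35],[0,-0.6,0]],[0.5,[-0.4,4,0.35],[0,-0.6,0]],[0.5,[-0.4,6,0.35],[0,-0.6,0]],[0.5,[-0.4,7,0.35],[0,-0.6,0]],[0.5,[-0.4,7,0.35],[0,-0.6,0]]]' 40
python3 - <<'E'
from h import *
c=vision.camera('wrist'); save(c,'w16.npy'); crop(c,160,90,350,340,3,'w16.png',1.0)
plan(461.5,237.6,17,18.7)
E
```

```text
t: 16.3
tool_pos: [461.0, 237.0, 57.3]
eef_rot: [-0.574, 0.575, -0.413, 0.412]
ft_force: [-0.8, -0.8, 0.3]
gripper_width: 0.502
t 16.35 pos [461.9 237.3  58.3] axes(rows x,y,z) [[0.32, -0.947, 0.0], [-0.002, -0.001, -1.0], [0.947, 0.32, -0.002]] F [ 0.4 -0.4  0.4] g 0.498
  shift cm [-0.04  4.13 -0.02] turn deg [ 0.1 -0.   0. ]
```

View pics/w16.png

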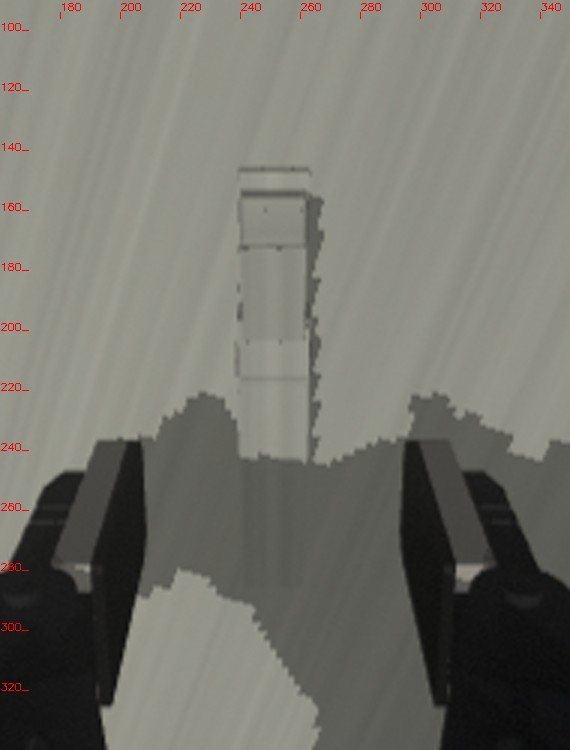

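```bash
python3 - <<'E'
from h import *
a=load('w15.npy');b=load('w16.npy'); g=lambda x,y:(190+x/4-.4,90+y/4-.4); k=lambda x,y:(160+x/3-.3,90+y/3-.3)
for p,q in [((223,345),(237,379)),((294,345),(309,379)),((258,303),(273,341)),((258,152),(273,192))]: print(tri(a,g(*p),b,k(*q)))
E
python3 -m creep '[[0.5,[0,2,0],[0,0,0]],[0.5,[0,3.3,0],[0,0,0]],[0.5,[0,3.9,0],[0,0,0]],[0.5,[0,4.1,0],[0,0,0]],[0.5,[0,4.1,0],[0,0,0]]]'
python3 - <<'E'
from h import *
c=vision.camera('wrist'); save(c,'w17.npy'); crop(c,160,90,350,340,3,'w17.png',1.6)
st()
E
```

```text
(array([453.03817624, 239.89053164,  26.09328031]), np.float64(0.07570973775940383))
(array([466.62731869, 243.97050673,  24.9221359 ]), np.float64(0.11052766842261547))
(array([456.65732287, 251.19267168,  29.99485264]), np.float64(0.1595303284980779))
(array([447.31438101, 279.1497787 ,  33.21168856]), np.float64(0.044065784024313236))
t: 16.85
tool_pos: [462.9, 237.7, 18.3]
eef_rot: [0.575, -0.574, 0.412, -0.413]
ft_force: [-0.4, -0.1, -0.3]
gripper_width: 0.504
t 16.9 pos [463.  237.7  18.5] axes(rows x,y,z) [[0.319, -0.948, -0.0], [0.001, 0.0, -1.0], [0.948, 0.319, 0.001]] F [ 0.1 -0.4 -0.1] g 0.499
```

View pics/w17.png

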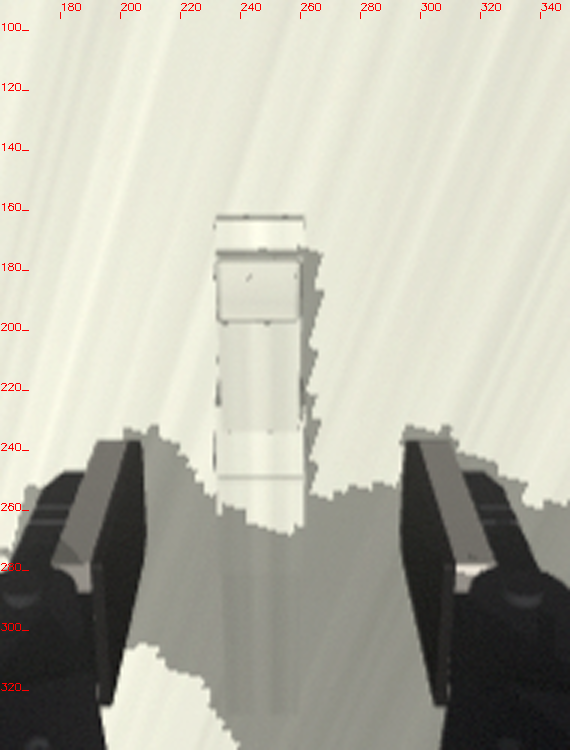

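```bash
python3 -m creep '[[0.4,[0,0.1,-0.2],[0,0,0]],[0.2,[0,0.1,-0.2],[0,0,0]],[0.05,[0,0.1,-0.2],[0,0,0]],[0,[0,0.1,-0.2],[0,0,0]],[0,[0,0.1,-0.2],[0,0,0]],[0,[0,0.1,-0.2],[0,0,0]],[0,[0,0.1,-0.2],[0,0,0]],[0,[0,-0.3,-0.2],[0,0,0]],[0,[0,-1.5,-0.2],[0,0,0]],[0,[0,-3,-0.2],[0,0,0]]]' 40
python3 - <<'E'
from h import *
c=vision.camera('wrist'); save(c,'w18.npy'); crop(c,160,90,350,340,3,'w18.png',1.2)
plan(636,82.3,75,104.3)
E
```

```text
t: 17.9
tool_pos: [460.0, 236.7, 48.1]
eef_rot: [-0.574, 0.575, -0.413, 0.412]
ft_force: [0.1, 0.1, 0.4]
gripper_width: 0.145
t 17.95 pos [461.8 237.4  50.7] axes(rows x,y,z) [[0.319, -0.948, -0.0], [0.003, 0.001, -1.0], [0.948, 0.319, 0.003]] F [ 0.6 -0.1  0.7] g 0.148
  shift cm [20.25 -2.4  11.57] turn deg [ -0.1 -85.7   0.1]
```

View pics/w18.png

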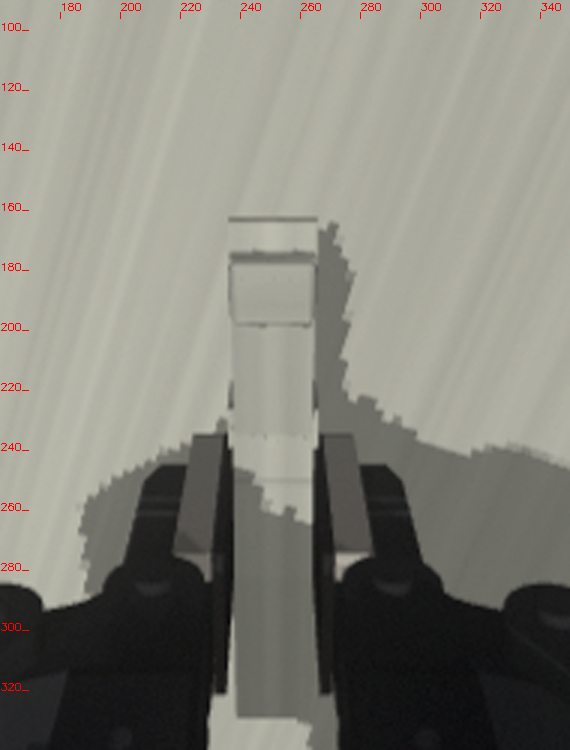

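```bash
python3 -m creep '[[0,[1,-1,0.5],[0,-3,0]],[0,[3,-2.4,1.7],[0,-10,0]],[0,[5.5,-2.4,3.1],[0,-18.5,0]],[0,[8,-2.4,4.5],[0,-27,0]],[0,[10.5,-2.4,6],[0,-35.5,0]],[0,[13,-2.4,7.5],[0,-44,0]],[0,[15.5,-2.4,9],[0,-52.5,0]],[0,[17.8,-2.4,10.3],[0,-61,0]],[0,[19.5,-2.4,11.3],[0,-69.5,0]],[0,[19.9,-2.4,11.5],[0,-78,0]]]'
python3 - <<'E'
from h import *
plan(632.5,81.4,47,104.3)
E
```

```text
t: 18.95
tool_pos: [635.2, 83.1, 72.1]
eef_rot: [-0.706, 0.706, 0.043, -0.041]
ft_force: [-0.6, -0.7, -0.1]
gripper_width: 0.145
t 18.95 pos [635.2  83.1  72.1] axes(rows x,y,z) [[0.993, 0.119, 0.002], [0.002, -0.0, -1.0], [-0.119, 0.993, -0.001]] F [-0.6 -0.7 -0.1] g 0.145
  shift cm [-0.29  2.51 -0.13] turn deg [ 0.  -7.5  0.1]
```

```bash
python3 -m creep '[[0,[-0.3,0.8,-0.1],[0,-5,0]],[0,[-0.3,1.8,-0.1],[0,-7.5,0]],[0,[-0.3,2.4,-0.1],[0,-7.5,0]],[0,[-0.3,2.5,-0.1],[0,-7.5,0]],[0,[-0.3,2.5,-0.1],[0,-7.5,0]]]'
python3 - <<'E'
from h import *
c=vision.camera('wrist'); save(c,'w19.npy'); crop(c,160,90,350,340,3,'w19.png',1.2)
plan(632.5,81.4,20,104.3)
E
```

```text
t: 19.45
tool_pos: [630.1, 83.7, 46.8]
eef_rot: [0.702, -0.702, -0.087, 0.087]
ft_force: [1.1, 0.3, 0.2]
gripper_width: 0.15
t 19.5 pos [630.4  83.7  47.1] axes(rows x,y,z) [[0.97, 0.243, 0.0], [0.0, 0.0, -1.0], [-0.243, 0.97, -0.0]] F [ 0.5 -0.2 -0.4] g 0.152
  shift cm [ 0.15  2.71 -0.28] turn deg [ 0.  -0.2  0. ]
```

View pics/w19.png

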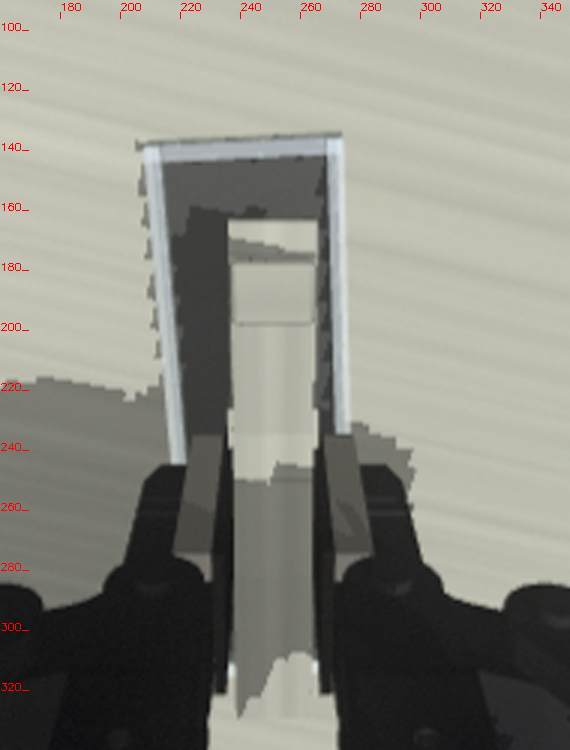

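```bash
cat > cl.py <<'E'
from h import *
def run(f,L,Rr,end,h):
    c=load(f); k=lambda x,y:(160+x/3-.3,90+y/3-.3)
    q=np.array([onz(c,*k(*L),18)[:2],onz(c,*k(*Rr),18)[:2]]); e=q[1]-q[0]; n=np.linalg.norm(e); e/=n
    yaw=np.degrees(np.arctan2(e[1],e[0])); ax=np.array([-e[1],e[0]]) 
    if ax[0]<0: ax=-ax
    print('tray edge',q.round(1).tolist(),n,'yaw long',np.degrees(np.arctan2(ax[1],ax[0])))
    a=np.radians(14.3);ax=np.array([np.cos(a),np.sin(a)])
    print('tray c',q.mean(0)+58*ax)
    p=onz(c,*k(*end),h)[:2]; print('clip end',p,'c',p+47*ax)
E
python3 - <<'E'
from cl import *
run('w19.npy',(143,147),(341,137),(273,221),44)
run('w19.npy',(143,147),(341,137),(273,262),62)
E
```

```text
tray edge [[586.2, 48.7], [575.9, 82.6]] 35.44781243016068 yaw long 16.981069531183792
tray c [637.25839643  80.00917053]
clip end [587.43143765  73.00433813] c [632.97517703  84.61329173]
tray edge [[586.2, 48.7], [575.9, 82.6]] 35.44781243016068 yaw long 16.981069531183792
tray c [637.25839643  80.00917053]
clip end [588.68942487  73.30567442] c [634.23316425  84.91462802]
```

```bash
python3 -m creep '[[0,[0.1,0.3,-0.15],[0,-1.7,0]],[0,[0.2,0.8,-0.35],[0,-1.7,0]],[0,[0.2,1.5,-0.35],[0,-1.7,0]],[0,[0.2,2.1,-0.35],[0,-1.7,0]],[0,[0.2,2.4,-0.35],[0,-1.7,0]],[0,[0.2,2.5,-0.35],[0,-1.7,0]],[0,[0.2,2.5,-0.35],[0,-1.7,0]]]'
python3 - <<'E'
from h import *
c=vision.camera('wrist'); save(c,'w20.npy'); crop(c,160,90,350,340,3,'w20.png',1.2)
st()
E
```

```text
t: 20.2
tool_pos: [632.7, 80.7, 21.5]
eef_rot: [0.7, -0.7, -0.097, 0.097]
ft_force: [-0.4, 0.5, -0.9]
gripper_width: 0.148
t 20.25 pos [632.9  80.7  21.8] axes(rows x,y,z) [[0.962, 0.272, -0.0], [-0.0, -0.0, -1.0], [-0.272, 0.962, -0.0]] F [-0.2  0.4 -0. ] g 0.147
```

View pics/w20.png

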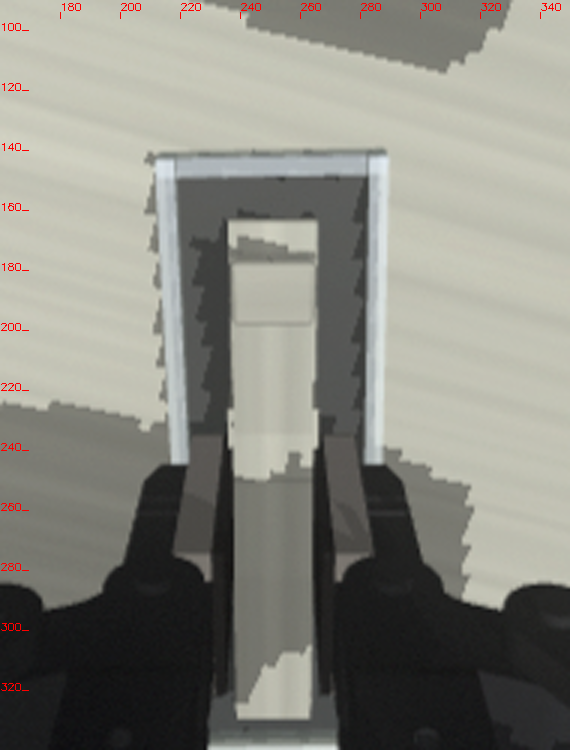

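Run:
```python
from cl import *
run('w20.npy',(155,159),(386,155),(273,221),19)
```

```text
tray edge [[586.1, 48.7], [575.9, 82.6]] 35.37486389482238 yaw long 16.808700232651734
tray c [637.22792086  79.99910926]
clip end [590.37156077  68.72935833] c [635.91530015  80.33831192]
```

Clip and tray centres agree to about 1.5 mm. Lowering to contact.

```bash
python3 -m creep '[[0,[0.05,0.1,0],[0,-0.5,0]],[0,[0.05,0.18,0],[0,-0.5,0]],[0,[0.05,0.22,0],[0,-0.5,0]],[0,[0.05,0.24,0],[0,-0.5,0]],[0,[0.05,0.24,0],[0,-0.5,0]]]'; python3 -c "
from h import *
st()"
```

```text
t: 20.75
tool_pos: [633.4, 80.9, 19.4]
eef_rot: [0.7, -0.7, -0.1, 0.1]
ft_force: [0.5, -0.5, -0.0]
gripper_width: 0.15
t 20.75 pos [633.4  80.9  19.4] axes(rows x,y,z) [[0.96, 0.281, -0.0], [-0.0, 0.0, -1.0], [-0.281, 0.96, 0.0]] F [ 0.5 -0.5 -0. ] g 0.15
```

```bash
python3 -m creep '[[0,[0,0.04,0],[0,0,0]],[0,[0,0.08,0],[0,0,0]],[0,[0,0.08,0],[0,0,0]]]'
```

```text
t: 21.05
tool_pos: [633.4, 80.9, 19.3]
eef_rot: [-0.7, 0.7, 0.1, -0.1]
ft_force: [-1.8, 0.6, 4.9]
gripper_width: 0.147
```

```bash
python3 -m creep '[[0.2,[0,0,0],[0,0,0]],[0.25,[0,0,0],[0,0,0]],[0.3,[0,0,0],[0,0,0]],[0.4,[0,0,0],[0,0,0]],[0.4,[0,-1,0],[0,0,0]],[0.4,[0,-3,0],[0,0,0]],[0.5,[0,-6,0],[0,0,0]],[0.7,[0,-10,0],[0,0,0]],[1,[0,-13,0],[0,0,0]],[1,[0,-13,0],[0,0,0]]]'
python3 - <<'E'
from h import *
c=vision.camera('wrist'); save(c,'w21.npy'); crop(c,190,90,310,240,4,'w21.png',1.2)
plan(476,375,200,106)
E
```

```text
t: 22.05
tool_pos: [636.9, 81.0, 154.7]
eef_rot: [-0.7, 0.7, 0.104, -0.097]
ft_force: [0.2, -0.3, -0.2]
gripper_width: 0.975
t 22.1 pos [635.5  80.9 152. ] axes(rows x,y,z) [[0.96, 0.281, 0.006], [0.006, 0.0, -1.0], [-0.281, 0.96, -0.002]] F [-0.5 -0.2 -0.6] g 0.999
  shift cm [-7.02 -4.89 32.7 ] turn deg [0.1 0.3 0.3]
```

View pics/w21.png

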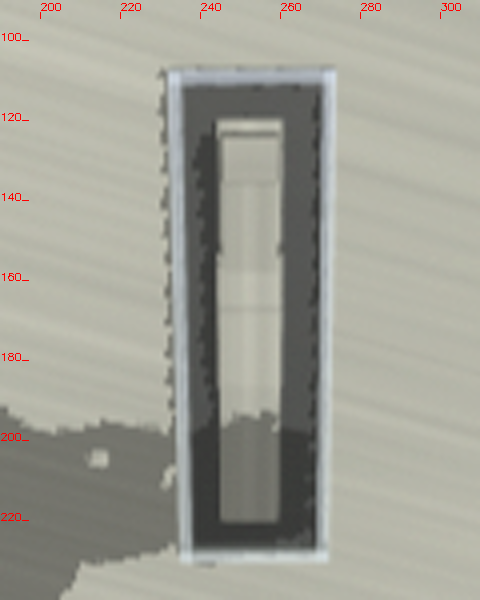

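The clip lies flat and centred in the narrow tray. Now the bottle.

```bash
python3 -m creep '[[1,[0,-5,0],[0,0,0]],[1,[-7,-4.9,32.7],[0,0,0]],[1,[-7,-4.9,32.7],[0,0,0]],[1,[-7,-4.9,32.7],[0,0,0]],[1,[-7,-4.9,32.7],[0,0,0]],[1,[-7,-4.9,32.7],[0,0,0]],[1,[-7,-4.9,32.7],[0,0,0]],[1,[-7,-4.9,32.7],[0,0,0]],[1,[-7,-4.9,32.7],[0,0,0]],[1,[-7,-4.9,32.7],[0,0,0]]]'
python3 - <<'E'
from h import *
c=vision.camera('wrist'); save(c,'w22.npy'); crop(c,150,100,350,300,3,'w22.png',1.0)
st()
E
```

```text
t: 23.1
tool_pos: [473.4, 375.2, 196.5]
eef_rot: [-0.699, 0.7, 0.1, -0.101]
ft_force: [0.4, -0.6, 0.1]
gripper_width: 0.999
t 23.15 pos [474.1 374.5 196.7] axes(rows x,y,z) [[0.96, 0.281, -0.001], [-0.001, -0.001, -1.0], [-0.281, 0.96, -0.001]] F [0.1 0.1 0.2] g 1.001
```

View pics/w22.png

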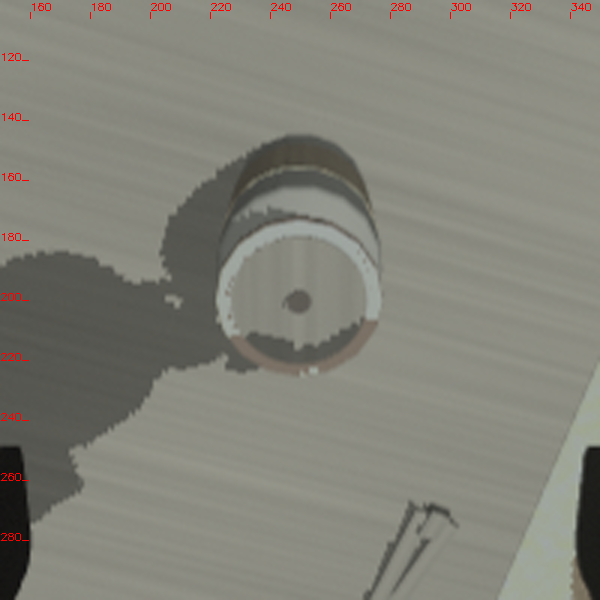

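Run:
```python
from h import *
c=load('w22.npy');t=load('t0.npy');s=load('s0.npy')
p=(249,199.7)
print(onz(c,*p,115),tri(c,p,t,(115.6,215.9)),tri(c,p,s,(424.9,237.9)))
b=onz(c,*p,115); plan(b[0],b[1],57,106.3)
print('tweezers',onz(c,292,268,14))
```

```text
[477.23188255 374.96253435 115.        ] (array([476.37834915, 374.58015142, 116.84135492]), np.float64(0.5206540345777606)) (array([476.97710474, 374.51818073, 115.80829053]), np.float64(0.7290361791022896))
t 23.15 pos [474.1 374.5 196.7] axes(rows x,y,z) [[0.96, 0.281, -0.001], [-0.001, -0.001, -1.0], [-0.281, 0.96, -0.001]] F [0.1 0.1 0.2] g 1.001
  shift cm [ 0.34 13.97 -0.03] turn deg [ 0.1  0.  -0.1]
tweezers [581.15791176 457.17005102  14.        ]
```

```bash
python3 -m creep '[[1,[0.3,2.5,0],[0,0,0]],[1,[0.3,5,0],[0,0,0]],[1,[0.3,7.5,0],[0,0,0]],[1,[0.3,7.5,0],[0,0,0]]]' 60
python3 - <<'E'
from h import *
c=vision.camera('wrist'); save(c,'w23.npy'); crop(c,0,0,512,384,1,'w23.png',1.0)
plan(476.8,374.7,57,106.3)
E
```

```text
t: 23.55
tool_pos: [475.7, 372.7, 118.8]
eef_rot: [-0.699, 0.701, 0.097, -0.102]
ft_force: [1.0, 0.1, -0.5]
gripper_width: 0.996
t 23.6 pos [476.8 373.6 120.9] axes(rows x,y,z) [[0.96, 0.278, -0.004], [-0.004, -0.002, -1.0], [-0.278, 0.96, -0.001]] F [ 0.4 -0.4  0.5] g 1.002
  shift cm [0.06 6.39 0.11] turn deg [ 0.1 -0.1 -0.2]
```

View pics/w23.png

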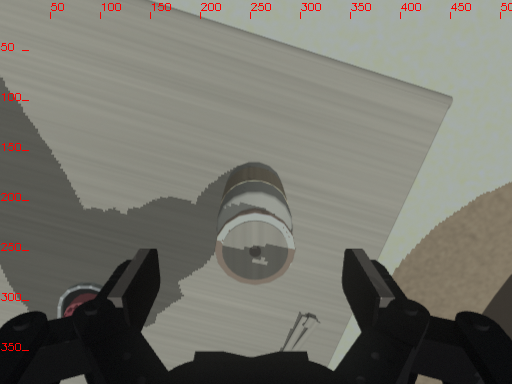

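The bottle top is centred between the open fingers at (255,247). Descending.

```bash
python3 -m creep '[[1,[0.05,1,0.13],[0,0,0]],[1,[0.05,2.5,0.13],[0,0,0]],[1,[0.05,4.2,0.13],[0,0,0]],[1,[0.05,5.5,0.13],[0,0,0]],[1,[0.05,6.2,0.13],[0,0,0]],[1,[0.05,6.4,0.13],[0,0,0]],[1,[0.05,6.4,0.13],[0,0,0]]]' 60
python3 - <<'E'
from h import *
c=vision.camera('wrist'); save(c,'w24.npy'); crop(c,0,0,512,384,1,'w24.png',1.0)
plan(476.8,374.7,57,106.3)
E
```

```text
t: 24.3
tool_pos: [477.6, 377.4, 58.8]
eef_rot: [0.7, -0.7, -0.1, 0.1]
ft_force: [-0.5, -0.9, -0.5]
gripper_width: 1.003
t 24.35 pos [477.9 377.5  59.1] axes(rows x,y,z) [[0.96, 0.281, 0.001], [0.001, 0.0, -1.0], [-0.281, 0.96, 0.0]] F [ 0.2 -0.   1.2] g 1.0
  shift cm [-0.18  0.21 -0.24] turn deg [-0.   0.   0.1]
```

View pics/w24.png

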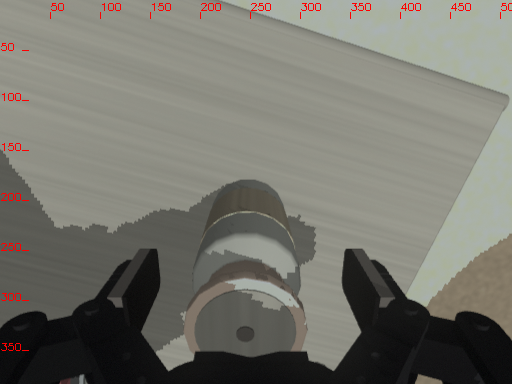

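```bash
python3 -m creep '[[0.8,[-0.15,0.2,-0.25],[0,0,0]],[0.5,[-0.15,0.2,-0.25],[0,0,0]],[0.35,[-0.15,0.2,-0.25],[0,0,0]],[0.35,[-0.15,0.2,-0.25],[0,0,0]],[0.35,[-0.15,0.2,-0.25],[0,0,0]],[0.35,[-0.15,0.2,-0.25],[0,0,0]],[0.35,[-0.15,0.2,-0.25],[0,0,0]]]' 60; python3 -c "
from h import *
st()"
```

```text
t: 25.05
tool_pos: [477.1, 374.8, 57.2]
eef_rot: [0.7, -0.7, -0.101, 0.1]
ft_force: [-0.2, 0.2, 6.6]
gripper_width: 0.522
t 25.05 pos [477.1 374.8  57.2] axes(rows x,y,z) [[0.96, 0.281, 0.001], [0.001, 0.001, -1.0], [-0.281, 0.96, 0.0]] F [-0.2  0.2  6.6] g 0.522
```

```bash
python3 -m creep '[[0.35,[0,-0.3,0],[0,0,0]],[0.35,[0,-1.2,0],[0,0,0]],[0.35,[0,-2.8,0],[0,0,0]],[0.35,[0,-4.8,0],[0,0,0]],[0.35,[0,-6.8,0],[0,0,0]],[0.35,[0,-8,0],[0,0,0]],[0.35,[0,-8.5,0],[0,0,0]],[0.35,[0,-8.5,0],[0,0,0]]]' 60
python3 - <<'E'
from h import *
for n in ('wrist','scene'):
    c=vision.camera(n); save(c,'w25%s.npy'%n); crop(c,0,0,512,384,1,'w25%s.png'%n,1.0)
plan(644.3,-258,142,106.3)
E
```

```text
t: 25.85
tool_pos: [476.9, 374.6, 142.0]
eef_rot: [0.7, -0.7, -0.101, 0.1]
ft_force: [-0.7, 0.0, -1.5]
gripper_width: 0.519
t 25.95 pos [476.2 374.1 140.7] axes(rows x,y,z) [[0.96, 0.281, -0.001], [-0.001, -0.001, -1.0], [-0.281, 0.96, -0.0]] F [-0.8 -0.3 -2. ] g 0.525
  shift cm [ -1.6   -0.1  -65.39] turn deg [ 0.  -0.  -0.1]
```

View pics/w25wrist.png

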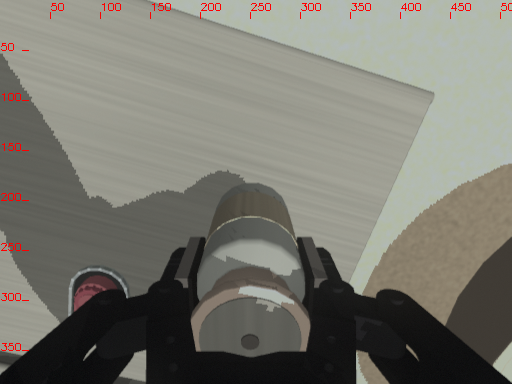

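View pics/w25scene.png

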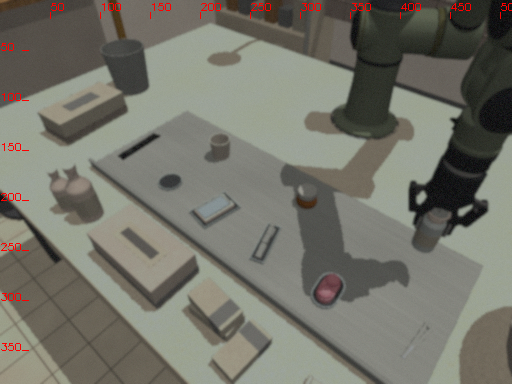

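```bash
python3 -m creep '[[0.35,[0,0,-1],[0,0,0]],[0.35,[-0.1,0,-3.5],[0,0,0]],[0.35,[-0.2,0,-7],[0,0,0]],[0.35,[-0.3,0,-11],[0,0,0]],[0.35,[-0.4,0,-15],[0,0,0]],[0.35,[-0.5,0,-19],[0,0,0]],[0.35,[-0.6,0,-23],[0,0,0]],[0.35,[-0.7,0,-27],[0,0,0]],[0.35,[-0.8,0,-31],[0,0,0]],[0.35,[-0.9,0,-35],[0,0,0]]]'; python3 -m creep '[[0.35,[-0.1,0,-4],[0,0,0]],[0.35,[-0.2,0,-8],[0,0,0]],[0.35,[-0.3,0,-12],[0,0,0]],[0.35,[-0.4,0,-16],[0,0,0]],[0.35,[-0.5,0,-20],[0,0,0]],[0.35,[-0.6,0,-24],[0,0,0]],[0.35,[-0.7,0,-27],[0,0,0]],[0.35,[-0.7,0,-29],[0,0,0]],[0.35,[-0.7,0,-30.3],[0,0,0]],[0.35,[-0.7,0,-30.3],[0,0,0]]]'
python3 - <<'E'
from h import *
c=vision.camera('wrist'); save(c,'w26.npy'); crop(c,100,50,400,300,2,'w26.png',1.3)
plan(644.3,-258,100,106.3)
E
```

```text
t: 26.95
tool_pos: [565.8, 33.7, 140.8]
eef_rot: [0.7, -0.7, -0.1, 0.101]
ft_force: [0.3, 1.1, -1.6]
gripper_width: 0.521
t: 27.95
tool_pos: [644.1, -258.6, 140.5]
eef_rot: [0.7, -0.7, -0.099, 0.1]
ft_force: [-0.4, -0.9, -2.2]
gripper_width: 0.519
t 28.0 pos [ 644.  -257.   140.7] axes(rows x,y,z) [[0.96, 0.28, -0.001], [-0.001, 0.001, -1.0], [-0.28, 0.96, 0.001]] F [-0.8  1.2 -0.7] g 0.52
  shift cm [ 0.01  4.07 -0.11] turn deg [-0.1 -0.1 -0.1]
```

View pics/w26.png

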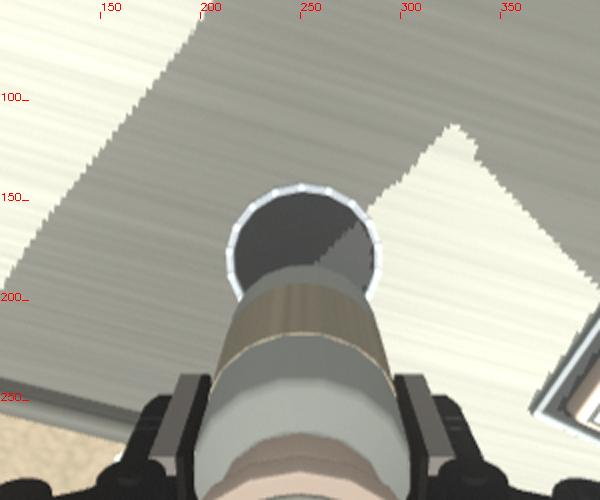

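```bash
python3 -m creep '[[0.35,[0,1,-0.05],[0,0,0]],[0.35,[0,2.5,-0.1],[0,0,0]],[0.35,[0,4.2,-0.1],[0,0,0]],[0.35,[0,5.5,-0.1],[0,0,0]],[0.35,[0,6.2,-0.1],[0,0,0]],[0.35,[0,6.5,-0.1],[0,0,0]],[0.35,[0,6.5,-0.1],[0,0,0]]]'
python3 - <<'E'
from h import *
c=load('w26.npy')
d=np.array([.96,.28])
for p in [(250.7,141.5)]: print('from w26 top',onz(c,*p,18)[:2]+34*d)
print((onz(c,214,177.3,18)+onz(c,290.2,177.3,18))/2, np.linalg.norm(onz(c,214,177.3,18)-onz(c,290.2,177.3,18)))
c=vision.camera('wrist'); save(c,'w27.npy'); crop(c,150,100,350,300,3,'w27.png',1.3)
plan(644.3,-258,60,106.3)
E
```

```text
t: 28.7
tool_pos: [644.8, -257.5, 76.2]
eef_rot: [0.7, -0.7, -0.1, 0.101]
ft_force: [-0.8, -0.6, -2.1]
gripper_width: 0.522
from w26 top [ 645.39675056 -258.0380996 ]
[ 642.29997599 -257.71359243   18.        ] 65.83298559746245
t 28.75 pos [ 645.2 -257.7   76.8] axes(rows x,y,z) [[0.96, 0.281, 0.0], [0.0, -0.0, -1.0], [-0.281, 0.96, -0.0]] F [-0.3  0.7 -1.6] g 0.52
  shift cm [-0.09  1.68  0.  ] turn deg [0. 0. 0.]
```

View pics/w27.png

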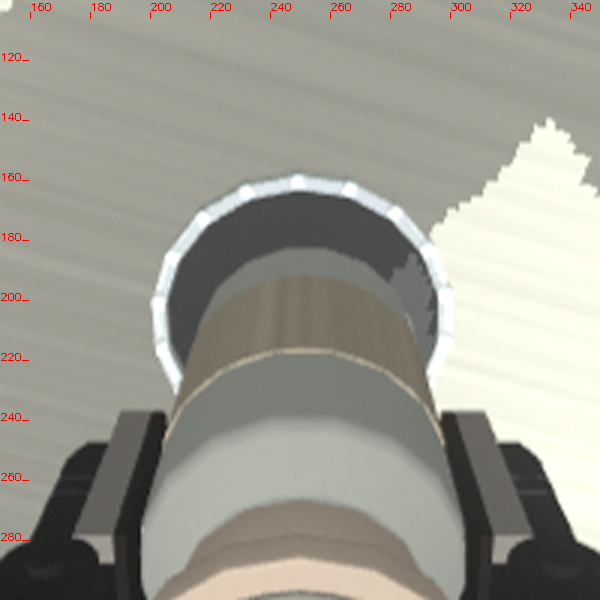

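Run:
```python
from h import *
c=load('w27.npy'); d=np.array([.96,.28])
print('tray',onz(c,250,157,18)[:2]+34*d,(onz(c,150+152/3,100+318/3,18)+onz(c,150+454/3,100+318/3,18))/2)
print('bottle base',onz(c,251.7,181.7,31.6)[:2]+23*d)
```

```text
tray [ 644.7107127  -257.96141965] [ 644.27140519 -257.35734443   18.        ]
bottle base [ 645.68000214 -256.57182354]
```

Bottle base and tray centre agree to about 1.5 mm. Lowering.

```bash
python3 -m creep '[[0.35,[-0.05,0.4,-0.05],[0,0,0]],[0.35,[-0.1,0.8,-0.1],[0,0,0]],[0.35,[-0.1,1.15,-0.1],[0,0,0]],[0.35,[-0.1,1.4,-0.1],[0,0,0]],[0.35,[-0.1,1.55,-0.1],[0,0,0]],[0.35,[-0.1,1.65,-0.1],[0,0,0]],[0.35,[-0.1,1.65,-0.1],[0,0,0]],[0.35,[-0.1,1.65,-0.1],[0,0,0]]]'; python3 -c "
from h import *
st()"
```

```text
t: 29.55
tool_pos: [644.3, -259.0, 60.2]
eef_rot: [-0.7, 0.7, 0.1, -0.1]
ft_force: [0.5, 0.1, -1.8]
gripper_width: 0.516
t 29.55 pos [ 644.3 -259.    60.2] axes(rows x,y,z) [[0.96, 0.281, 0.0], [0.0, -0.0, -1.0], [-0.281, 0.96, -0.0]] F [ 0.5  0.1 -1.8] g 0.516
```

```bash
python3 -m creep '[[0.35,[0,0.04,0],[0,0,0]],[0.35,[0,0.08,0],[0,0,0]],[0.35,[0,0.08,0],[0,0,0]]]'
```

```text
t: 29.85
tool_pos: [644.3, -259.0, 59.4]
eef_rot: [-0.7, 0.7, 0.1, -0.1]
ft_force: [0.1, -0.4, -1.7]
gripper_width: 0.519
```

```bash
python3 -m creep '[[0.35,[0,0.03,0],[0,0,0]],[0.35,[0,0.06,0],[0,0,0]],[0.35,[0,0.06,0],[0,0,0]]]'
```

```text
t: 30.15
tool_pos: [644.4, -259.0, 59.3]
eef_rot: [-0.7, 0.7, 0.1, -0.1]
ft_force: [-1.4, 0.8, 3.1]
gripper_width: 0.519
```

Contact. Releasing and rising straight up past the bottle.

```bash
python3 -m creep '[[0.55,[0,0,0],[0,0,0]],[0.6,[0,0,0],[0,0,0]],[0.7,[0,0,0],[0,0,0]],[0.85,[0,0,0],[0,0,0]],[1,[0,0,0],[0,0,0]],[1,[0,0,0],[0,0,0]],[1,[0,0,0],[0,0,0]]]'; python3 -c "
from h import *
st()
c=vision.camera('wrist');crop(c,0,0,512,384,1,'w28.png',1.2)"
```

```text
t: 30.85
tool_pos: [644.2, -259.0, 58.7]
eef_rot: [-0.7, 0.7, 0.1, -0.1]
ft_force: [0.1, 0.8, 0.8]
gripper_width: 1.002
t 30.85 pos [ 644.2 -259.    58.7] axes(rows x,y,z) [[0.96, 0.281, -0.0], [-0.0, -0.0, -1.0], [-0.281, 0.96, -0.0]] F [0.1 0.8 0.8] g 1.002
```

View pics/w28.png

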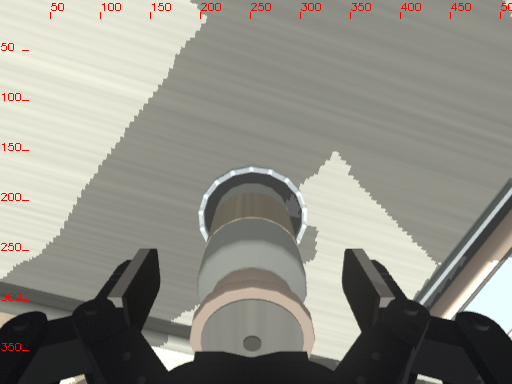

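The bottle stands in the round tray with the fingers clear on both sides. Rising, then backing off for a full view.

```bash
python3 -m creep '[[1,[0,-0.5,0],[0,0,0]],[1,[0,-2,0],[0,0,0]],[1,[0,-4,0],[0,0,0]],[1,[0,-7,0],[0,0,0]],[1,[0,-11,0],[0,0,0]],[1,[0,-15,0],[0,0,0]],[1,[0,-17,0],[0,0,0]],[1,[-5,-17,0],[0,0,0]],[1,[-10,-17,0],[0,0,0]],[1,[-10,-17,0],[0,0,0]]]'; python3 -m creep '[[1,[-4,-2,0],[0,0,0]],[1,[-9,-4,0],[0,0,0]],[1,[-14,-4,0],[0,0,0]],[1,[-19,-4,0],[0,0,0]],[1,[-22,-4,0],[0,0,0]],[1,[-22,-4,0],[0,0,0]],[1,[-22,-4,0],[0,0,0]]]'
python3 - <<'E'
from h import *
t=vision.camera('top');s=vision.camera('scene');save(t,'t1.npy');save(s,'s1.npy')
crop(t,85,130,285,260,4,'tA1.png');crop(t,240,130,440,260,4,'tB1.png');crop(s,90,110,360,310,3,'s1.png',1.3); st()
E
```

```text
t: 31.9
tool_pos: [542.3, -287.1, 229.3]
eef_rot: [0.701, -0.7, -0.097, 0.1]
ft_force: [-0.6, 0.1, -0.1]
gripper_width: 1.0
t: 32.6
tool_pos: [337.3, -349.5, 270.1]
eef_rot: [-0.699, 0.701, 0.1, -0.099]
ft_force: [-0.1, -0.6, -0.7]
gripper_width: 0.999
t 32.7 pos [ 338.2 -349.   269.5] axes(rows x,y,z) [[0.96, 0.282, 0.001], [0.001, -0.001, -1.0], [-0.282, 0.96, -0.001]] F [0.5 0.1 0.9] g 1.0
```

View pics/tA1.png

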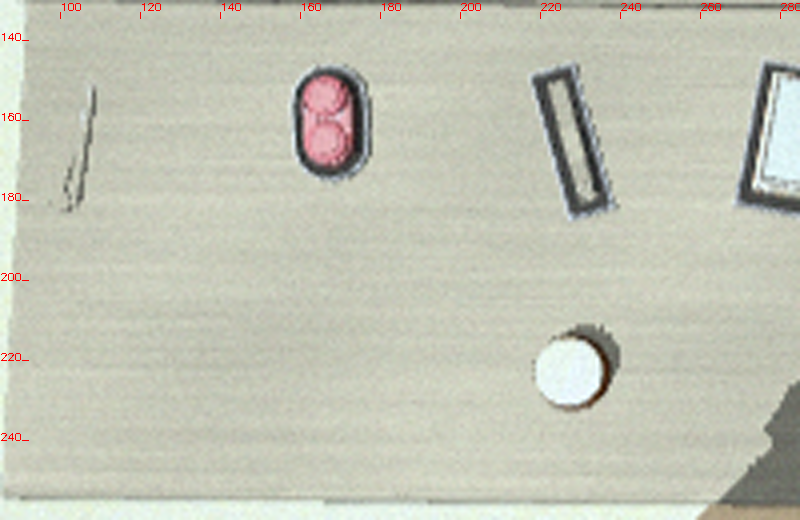

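View pics/tB1.png

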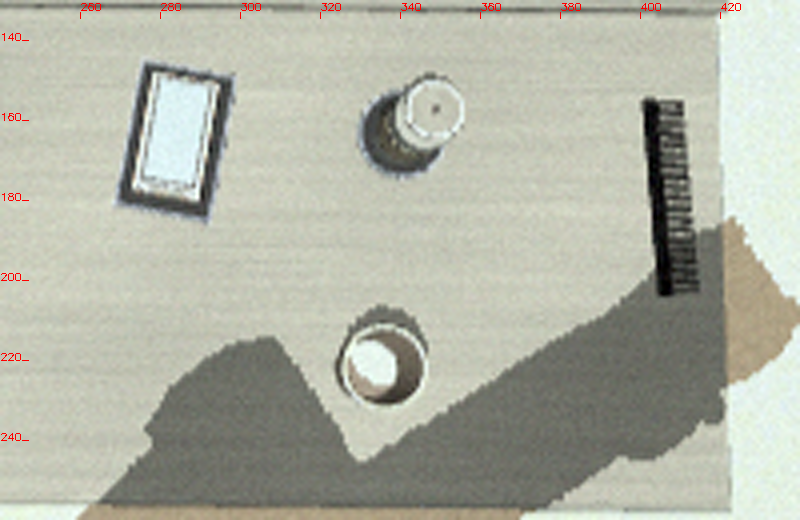

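View pics/s1.png

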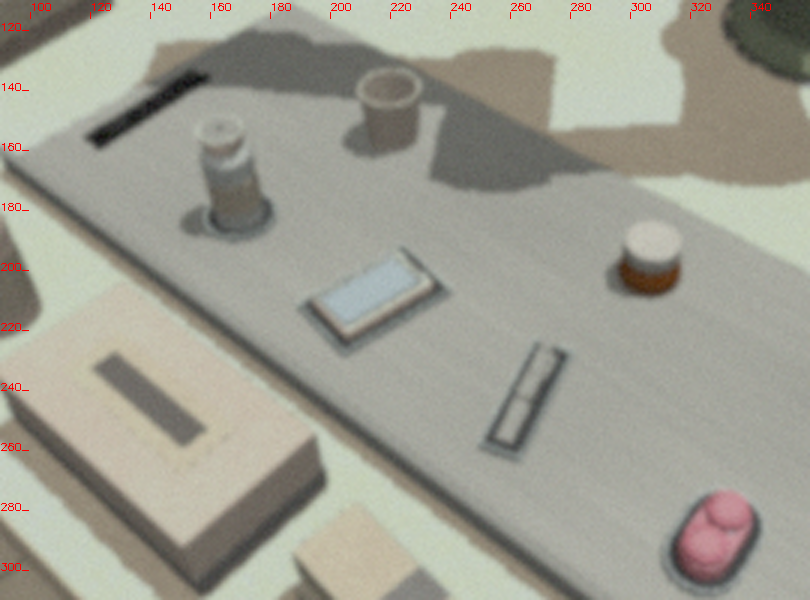

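Run:
```python
from h import *
t=load('t1.npy');s=load('s1.npy')
print('bottle top',tri(t,(348.6,156.9),s,(162.7,152.4)),onz(t,348.6,156.9,117))
A=lambda x0,a,b,z:onz(t,x0+a/4-.4,130+b/4-.4,z)[:2]
print('case',(A(85,326,95,36)+A(85,327,143,36))/2)
print('mirror',np.mean([A(240,*p,28) for p in [(156,73),(221,83),(200,201),(134,190)]],0))
print('clip',np.mean([A(85,*p,18) for p in [(553,82),(573,78),(602,196),(583,202)]],0))
print('cup',A(240,385,367,74),'jar',A(85,570,371,57)); st()
workorder.job_done()
```

```text
bottle top (array([ 644.84377464, -258.91485257,  116.74710673]), np.float64(0.6168887381728616)) [ 644.56692577 -258.62558292  117.        ]
case [647.23928227 262.80408053]
mirror [639.03388971 -87.14133456]
clip [636.95662513  77.8616917 ]
cup [ 468.21836345 -230.95744223] jar [462.53213226  77.25479978]
t 32.7 pos [ 338.2 -349.   269.5] axes(rows x,y,z) [[0.96, 0.282, 0.001], [0.001, -0.001, -1.0], [-0.282, 0.96, -0.001]] F [0.5 0.1 0.9] g 1.0
the job is handed in; nothing more can be done
```

All four things are in their matching trays and released, and the job was handed in at 32.7 s. It reports no verdict, so what follows rests on my own checks. I placed the mirror, lens case, clip and bottle in that order, lowering each onto its tray floor until I felt contact of about 3–5 N before opening the gripper.

- **Position:** the last pictures put the bottle, case and mirror within about 3 mm of their tray centres. The clip came out about 4 mm off in the last top view; just before release the wrist camera had put it within 1.5 mm. Both are well inside 15 mm.
- **Lie and height:** the mirror, case and clip look flat, with dark tray floor visible all round. The bottle stands upright, its top measured at 116.7 mm against an expected 117 mm. I judged level and lie by eye and did not measure the tilt of any of the four.
- **Bystanders:** the cup and cream jar look unmoved; I read the same pixel positions off the first and last pictures.
- **Disagreement:** the narrow tray's angle read about 15° from the top camera and about 17° from the wrist camera. I placed the clip at about 16°.
- **Robot:** it ended raised and clear of everything, with the gripper open.

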